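Ease the spring clip off the dough machine's spindle with the forked wedge

ROBOT

A 6-joint arm with a two-finger parallel gripper is mounted at the origin on the work surface. World frame = base frame: x ahead of the robot, y to its left, z up, the work surface at z = 0. Lengths are in m, angles in rad, forces in N, time in s.
With the tool pointing down it reaches from about 0.4 to 0.925 m from the base axis. Payload 12.5 kg.
Tool frame: the origin (TCP) lies between the finger pads; the fingertips stand 22 mm ahead of it and the grasp point (between the pads) lies 3 mm ahead of it (robot.tip_reach is the z of the fingertips in the tool frame, in m); z points along the fingers, x is the direction in which the jaws open and shut, and the axes are right-handed (so a half turn about z gives the same grasp; the last joint's range is limited). The gripper opens to 95 mm and grips with 3 to 60 N. Pads are 20 mm wide; open, the fingers measure 119 mm over their backs; the gripper's body (75 mm by 180 mm) begins 59 mm behind the grasp point.
Start: joints at [1.195, 0.491, 1.559, -0, 1.092, -0.106], TCP at [0.167, 0.602, 0.237] pointing down, gripper open.
Joint ranges: [-3.1, 3.1], [-0.84, 2.19], [0.05, 2.79], [-1.13, 4.28], [0.06, 2.93], [-2.69, 2.69]. Speed limits (rad/s): [2.22, 2.22, 2.79, 3.14, 3.14, 3.14].

INTERFACE

Orientations are given as a rotation vector (axis times angle).
In Python, from workcell import robot gives the robot as it stands.
- The arm moves only by the tool step_arm, never from a script. Its argument "increments" is a list of rows, each a list of 7 numbers: the shift along the tool's x, y, z in m, then the turn, a rotation vector about the tool's x, y, z in degrees, then the opening, from 0 (shut) to 1 (fully open). In form: [[x, y, z, ax, ay, az, claw], ...]. A call has 1 to 8 rows; each row shifts and turns the commanded pose from where the row before left it, along the tool's axes as they then stand; what a row does not reach is not made up. A row lasts 1/10 s, in which the tool goes at most 50 mm and 8.59 degrees, less where a joint would pass 70% of its speed; a pose out of reach is approached as far as the arm can. A call with a gripper value outside its range is refused whole. The fingers move at their own pace and stop on an object; the grip force is fixed at half the most. Time passes only in rows, so rows that do not move let the fingers close. It gives the time, the measured TCP pose, the force and the opening at its end, in the units of the state.
- robot.state(): the state, without advancing time (a new reading comes with each control period).
- robot.camera(name): name is "side" or "top" or "wrist"; returns the picture (420x560x3 uint8, red, green, blue); there is no depth.
- robot.camera_model(name): a dict with "fx", "fy", "cx", "cy" (pixels), "eye" and "attitude" of the camera in the world. Camera axes: x right, y up, looking along -z (the intrinsics and any distortion apply to the point x, -y, -z); pixel columns grow to the right and rows downward; lengths in m; the calibration is good to about 2 mm. A picture is of the moment at which its call begins: read the wrist's pose just before it. camera_model takes no time and is no camera call; for the wrist camera it gives the pose at the moment of the call.
- robot.job_done(): hands the job in, once; it reports no verdict.
The state is a dict: "clock": time; "joint_pos": joint angles; "qd": joint speeds; "joint_efforts": joint torques, N m; "eef_pos": TCP position; "eef_rot": TCP orientation; "ft_force": force on the tool from outside, world axes, zero at the start; "wrist_torque": the same for the moment, N m; "gripper_width": finger opening in m.
Only numpy, scipy, OpenCV 4.12 (cv2) and the standard library are available. Lean on these libraries where they do the work, as an engineer would, in place of code of your own. Each camera call takes 0.05 s, during which the arm holds its last target.

TASK

The dough machine's white disc has to come off for washing, so remove the spring clip above it: take the blue-handled fork, set its tines down lightly and flat on the disc in front of the clip, astride the spindle, then slide them gently along the disc under the clip's two ears until the clip spreads and rides up over the spindle's bulge. Do not press hard on the machine, do not ram the fork into the spindle, and keep the gripper off the clip until it is loose above the bulge. Then lay the fork flat on the white board again, lift the clip off the spindle by its red tab and lay it in the steel tray, without pushing the brush or the spatula aside.

Things in the scene. Friction and masses are not known exactly. Their poses are not given: they have to be found in the camera images.
- machine: Low grey bench machine, 225 x 140 mm, housing top 38 mm above the table. Origin on the table under the spindle's axis; x points from the open working side (the robot's) to the 98 mm high motor block (75 to 150 mm behind the axis, black cap to 112 mm), z up. It is fixed.
- spindle: Upright greased steel spindle through a white disc 72 mm wide. Origin on the axis, 60 mm above the table, axes as the machine's. The disc's top is 0 to 6 mm BELOW it, set anew each time, not measured: feel for it. Above the origin: collar 24 mm wide to 6.5 mm, neck 16 mm wide to 11.8, bulge widening to 22 mm at 18.8, back to 14 mm at 22.8, then 14 mm wide to the top at 44.8.
- clip: Loose brass spring clip with red tab, 100 g, 51 x 54 x 38 mm. Origin on its axis at its ears' underside; x to the tab, within 0.08 rad of the machine's x. Starts on the collar, origin 4.5 mm above the spindle's. Ears: round pins 8 mm thick, 4 mm before the axis (-x), 16 to 27 mm either side. Jaw noses reach 16 mm before it, 6 mm up. Lifting takes about 10 N; at 17 mm it snaps loose, resting at 20.
- clip_mid (a point): The clip's middle: on its axis, 6 mm above the ears' underside.
- clip_tab (a point): Centre of the clip's upright red tab, 30 mm behind the axis: 10 mm along x, 14 mm across (y), 26 mm tall. To be gripped across y from above; it reaches 13 mm above and below this point.
- fork: Loose forked wedge, 130 to 210 g: aluminium tines, blue handle; starts flat on the board. Origin on its underside at the crotch; x along the tines, tips at 76 mm, z up. Slot 28 mm wide, flared at the tips; 54 mm wide overall. Tines 3 mm thick at the tips, rising evenly to 26 mm at 10 mm from the crotch. Full lift with the tips 61 mm past the spindle's axis; the crotch meets the collar at 64.
- fork_grip (a point): Grip point in the fork's blue handle, 39 mm behind the crotch, 22 mm above the underside. The handle is 50 mm long (x), 18 mm wide (y), 46 mm tall: grip it across y from above.
- board_top (a point): Middle of the top of the fixed white board, 220 x 120 x 12 mm, on which the fork starts; x along its length.
- tray_in (a point): Middle of the inner floor of the fixed open steel tray, 160 x 120 mm, rim 28 mm above the table, walls 3 mm; x along its length.
- brush_grip (a point): Handle of a pastry brush lying on the table to the left, to be left where it is.
- spatula_grip (a point): Handle of a spatula lying on the table to the right, to be left where it is.
There are look-alikes about, which are no part of the job. What is shaped like the fork but pink is not meant.

How it is judged:
On the way, in this order (a step that is already met when the one before it is completed fails the run):
1. the fork's tines have been set down on the disc, flat, astride the spindle and in front of the clip's ears (contact force between fork and machine above 0.5 N and angle between fork's own z axis and vertical below 0.08 rad and x of fork in the frame of spindle between -0.118 and -0.076 m and y of fork in the frame of spindle between -0.012 and 0.012 m and z of fork in the frame of spindle above -0.01 m and z of clip in the frame of spindle below 0.006 m), for 0.2 s.
2. the clip has been eased over the bulge and is loose on the spindle (z of clip in the frame of spindle above 0.0175 m and horizontal distance between clip and spindle below 0.012 m), for 0.2 s.
At the end, for the whole second after the job is handed in: The clip lies at rest in the steel tray (its middle within 55 mm of the tray's and under 28 mm above its floor), and the fork lies at rest flat on the white board (crotch within 90 mm of its middle, underside within 4 mm of its top, tilt under 0.08 rad) (horizontal distance between clip_mid and tray_in below 0.055 m and z of clip_mid in the frame of tray_in below 0.028 m and linear speed of each of clip, fork below 0.02 m/s and horizontal distance between fork and board_top below 0.09 m and z of fork in the frame of board_top between -0.004 and 0.004 m and angle between fork's own z axis and vertical below 0.08 rad); the robot touches nothing.
It fails at once if the gripper touches the clip before the clip is loose (z of clip in the frame of spindle below 0.0175 m and horizontal distance between clip and spindle below 0.012 m and contact force between any of the fingers, the arm and clip above 1 N).
It fails at once if the fork presses on the machine with over 30 N (contact force between fork and machine above 30 N).
It fails at once if the fork is rammed against the spindle with over 20 N (contact force between fork and spindle above 20 N).
It fails at once if the fork presses on the machine with over 18 N before its tips have reached the clip's ears (contact force between fork and machine above 18 N and x of fork in the frame of spindle below -0.08 m and z of clip in the frame of spindle below 0.006 m and horizontal distance between clip and spindle below 0.012 m).
It fails at once if the brush or the spatula is pushed aside by over 20 mm (distance of any of brush_grip, spatula_grip from where it was at the start of the episode above 0.02 m).
It also fails if it takes over 72 s, if anything falls off the work surface, if the arm or the gripper's body presses on something with over 40 N, if the wrist force passes 120 N, or if a joint passes its speed limit or range.

## Working session

There is one attempt and no reset: what is moved stays moved. The work goes in short steps, Python scripts to look and compute and a tool call to move; the robot and the scene stay as the last step left them, time stands still between calls to the robot, and variables do not carry over. Pictures are saved under pics/ and viewed, and the job is handed in when it is done.

Besides the shell and the picture viewer there is one more tool, called in YAML: its name, and indented under it one key for each argument. step_arm: Moves the arm, as the interface text tells. Its arguments: {"type":"object","properties":{"increments":{"type":"array"}},"required":["increments"]}

```bash
ls; mkdir -p pics
python3 - <<'E'
from workcell import robot
import cv2,json
print(robot.state())
for n in ["side","top","wrist"]:
    print(n,robot.camera_model(n))
    cv2.imwrite(f"pics/{n}0.png",robot.camera(n)[:,:,::-1])
print(robot.tip_reach)
E
```

```text
pics
{'clock': 0.0, 'joint_pos': array([ 1.19543036e+00,  4.91558765e-01,  1.55944627e+00,  1.15790251e-05,
        1.09165878e+00, -1.05571367e-01]), 'qd': array([-0.00122678,  0.00012233, -0.00185478, -0.00044532, -0.00036519,
        0.00095328]), 'joint_efforts': array([-3.22942287e-04, -6.12634921e+01, -2.58182323e+01,  6.92676567e-02,
        4.81942215e-02, -1.13545661e-04]), 'eef_pos': array([0.16646523, 0.6022083 , 0.23606331]), 'eef_rot': array([ 2.49958838e+00,  1.90216377e+00, -1.44699786e-03]), 'ft_force': array([ 0.14406847, -0.62245688, -0.21475276]), 'wrist_torque': array([-0.00811016, -0.03103507, -0.02494493]), 'gripper_width': 0.09548217751306463}
side {'fx': 545.4357742031057, 'fy': 545.4357742031057, 'cx': 285.2538250121476, 'cy': 219.35753566204463, 'eye': array([ 0.16094635, -1.0035763 ,  0.76624175]), 'attitude': array([ 0.98926646, -0.12734817, -0.20911315])}
top {'fx': 540.0930148726441, 'fy': 540.0930148726441, 'cx': 273.2584597974996, 'cy': 212.43084754018486, 'eye': array([0.15086892, 0.01073371, 1.28749774]), 'attitude': array([ 0.15259458, -0.15451949, -1.5943624 ])}
wrist {'fx': 325.2397164301811, 'fy': 325.2397164301811, 'cx': 284.22726836029176, 'cy': 207.8176864440546, 'eye': array([0.10078576, 0.62123451, 0.38462301]), 'attitude': array([-0.21361911, -0.1612566 ,  1.2935814 ])}
0.022
```

View pics/side0.png

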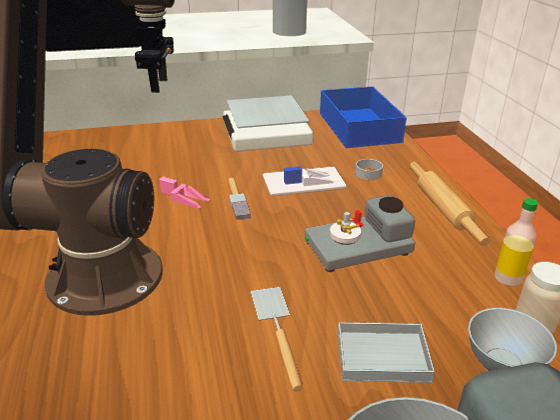

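View pics/top0.png

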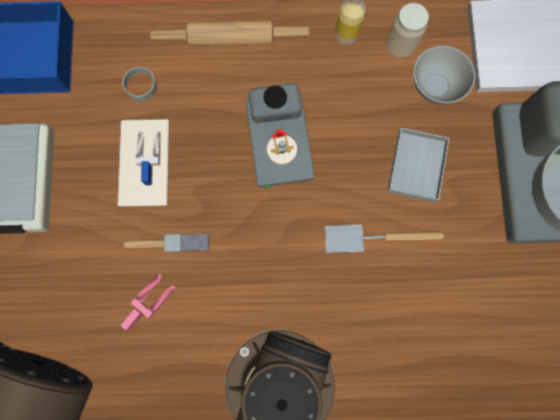

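View pics/wrist0.png

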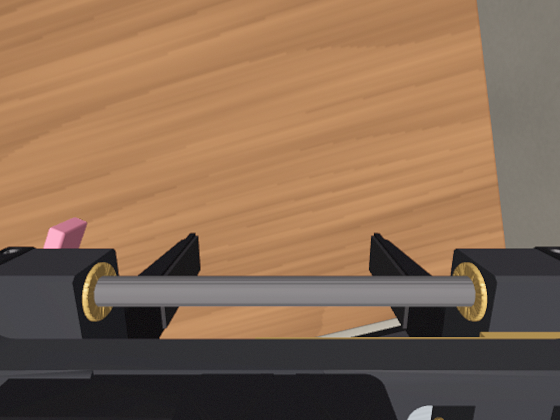

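The fork could be confused with one other thing: the pink fork, top (147,303) / side (183,190). The blue-handled fork is at top (147,160) / side (305,178), on the white board, so I choose blue. I'll check it in close crops.

```bash
cat > h.py <<'E'
import numpy as np, cv2
from scipy.spatial.transform import Rotation as R
from workcell import robot
def cam(n): 
    m=robot.camera_model(n); return m
def ray(m,u,v):
    d=np.array([(u-m['cx'])/m['fx'],-(v-m['cy'])/m['fy'],-1.])
    return np.array(m['eye']),R.from_rotvec(m['attitude']).apply(d)
def proj(m,p):
    q=R.from_rotvec(m['attitude']).inv().apply(np.atleast_2d(p)-m['eye'])
    return np.c_[m['cx']+m['fx']*q[:,0]/-q[:,2], m['cy']+m['fy']*q[:,1]/q[:,2]]
def onz(m,u,v,z):
    e,d=ray(m,u,v); return e+d*(z-e[2])/d[2]
def tri(obs):
    A=np.zeros((3,3));b=np.zeros(3)
    for m,u,v in obs:
        e,d=ray(m,u,v); d=d/np.linalg.norm(d); P=np.eye(3)-np.outer(d,d); A+=P;b+=P@e
    x=np.linalg.solve(A,b)
    return x,[np.round(proj(m,x)[0]-[u,v],1) for m,u,v in obs]
def crop(img,x0,y0,x1,y1,s,f):
    c=cv2.resize(img[y0:y1,x0:x1],None,fx=s,fy=s,interpolation=cv2.INTER_CUBIC); cv2.imwrite(f,c[:,:,::-1] if c.ndim==3 else c)
E
python3 - <<'E'
import cv2
from h import crop
t=cv2.imread('pics/top0.png')[:,:,::-1];s=cv2.imread('pics/side0.png')[:,:,::-1]
crop(t,105,70,325,220,3.6,'pics/t1.png')
crop(s,255,150,425,280,4.6,'pics/s1.png')
E
```

```text
(no output)
```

View pics/t1.png

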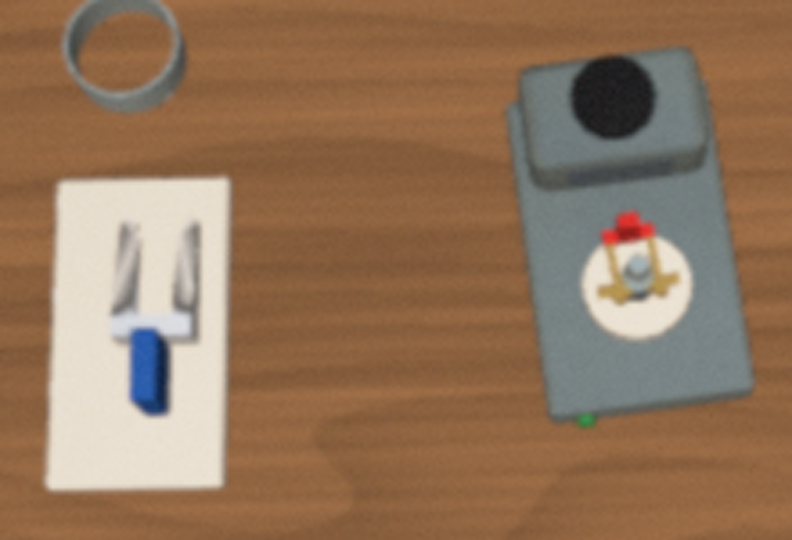

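View pics/s1.png

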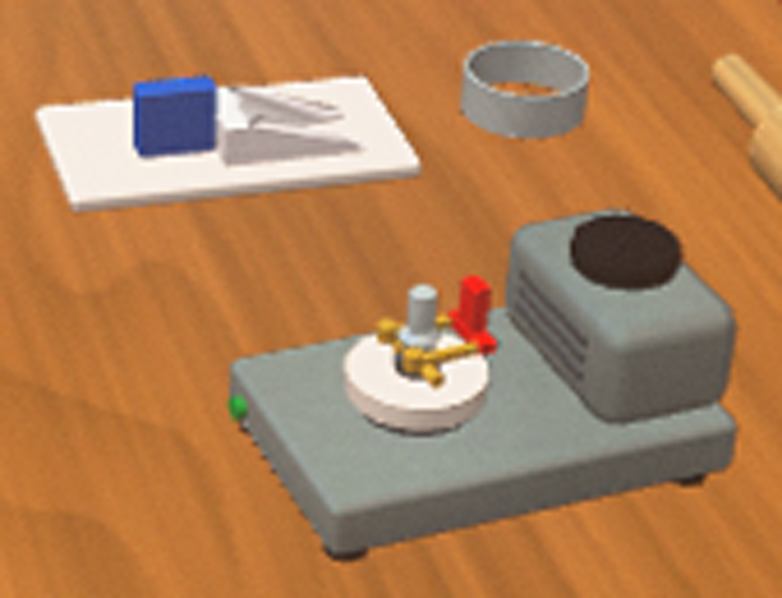

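Run:
```python
from h import *
np.set_printoptions(precision=4,suppress=True)
T=cam('top');S=cam('side')
t=lambda x,y:(T,105+x/3.6,70+y/3.6); s=lambda x,y:(S,255+x/4.6,150+y/4.6)
for n,a,b in [('spindletop',t(638,263),s(424,292)),('tabtop',t(627,217),s(476,283)),
 ('mach near right(bottom-right top)',t(751,392),s(337,517)),('mach near-left',t(552,418),s(235,362)),
 ('board NL',t(47,489),s(40,110)),('board NR',t(223,487),s(78,204)),('board FL',t(58,182),s(365,78)),('board FR',t(229,180),s(417,165)),
 ('handle near right top',t(139,405),s(136,88)),('tipR',t(193,226),s(358,148)),('tipL',t(130,226),s(338,116))]:
    print(n,*tri([a,b]))
print('disc',onz(*t(637,285),.057))
```

```text
spindletop [ 0.5472 -0.0196  0.1043] [array([ 0.1, -0.7]), array([-0.7,  0.2])]
tabtop [ 0.5779 -0.0134  0.102 ] [array([ 0. , -0.2]), array([-0.2,  0.1])]
mach near right(bottom-right top) [ 0.4814 -0.0942  0.0309] [array([ 0.2, -1.4]), array([-1.5,  0.4])]
mach near-left [0.4666 0.0389 0.0353] [array([ 0.1, -1.5]), array([-1.5,  0.4])]
board NL [0.4332 0.3803 0.009 ] [array([ 0.1, -1.2]), array([-0.9,  0.2])]
board NR [0.4318 0.2623 0.0074] [array([ 0.1, -1.3]), array([-1.1,  0.3])]
board FL [0.6499 0.3785 0.009 ] [array([ 0.1, -0.8]), array([-0.6,  0.2])]
board FR [0.6462 0.2596 0.0104] [array([ 0. , -0.3]), array([-0.3,  0.1])]
handle near right top [0.4776 0.3079 0.0568] [array([ 0.1, -1.4]), array([-1.2,  0.3])]
tipR [0.6143 0.2836 0.0125] [array([ 0.1, -0.9]), array([-0.8,  0.2])]
tipL [0.6154 0.3272 0.012 ] [array([ 0.1, -0.8]), array([-0.6,  0.2])]
disc [ 0.5462 -0.0194  0.057 ]
```

```bash
cat >> h.py <<'E'
def pose():
    s=robot.state(); return np.array(s['eef_pos']),R.from_rotvec(s['eef_rot'])
def tooldown(yaw):  # tool x at world angle yaw, z down
    c,s=np.cos(yaw),np.sin(yaw); return R.from_matrix(np.array([[c,s,0],[s,-c,0],[0,0,-1]]).T) 
def delta(p1,r1):
    p,r=pose(); d=r.inv().apply(np.array(p1)-p); w=(r.inv()*r1).as_rotvec(degrees=True)
    print('tool shift mm',np.round(d*1000,2),'rot deg',np.round(w,2)); return d,w
E
python3 - <<'E'
from h import *
np.set_printoptions(precision=4,suppress=True)
p,r=pose();print(r.as_matrix())
m=cam('wrist');C=R.from_rotvec(m['attitude'])
print('cam off in tool',r.inv().apply(m['eye']-p),'look dir tool',r.inv().apply(C.apply([0,0,-1])), 'cam x in tool',r.inv().apply(C.apply([1,0,0])))
print(tooldown(np.pi/2).as_matrix())
E
```

```text
[[ 0.2665  0.9638 -0.0003]
 [ 0.9638 -0.2665 -0.0008]
 [-0.0008 -0.0001 -1.    ]]
cam off in tool [ 0.0007 -0.0684 -0.1485] look dir tool [-0.      0.2468  0.9691] cam x in tool [ 1.      0.0004 -0.0001]
[[ 0.  1.  0.]
 [ 1.  0.  0.]
 [ 0.  0. -1.]]
```

Run:
```python
from h import *
d,w=delta([.60,.31,.25],tooldown(np.radians(85.4)))
# with rotation done first
p,r=pose();print(tooldown(np.radians(85.4)).inv().apply(np.array([.6,.31,.25])-p))
```

```text
tool shift mm [-166.16  495.71  -13.7 ] rot deg [-1.000e-02  5.000e-02 -1.086e+01]
[-0.25654397  0.45553803 -0.01380911]
```

step_arm:
  increments:
    - [0,0,0,0,0,-5.4,1]
    - [0,0,0,0,0,-5.4,1]
    - [-0.0214,0.038,-0.001,0,0,0,1]
    - [-0.0214,0.038,-0.001,0,0,0,1]
    - [-0.0214,0.038,-0.001,0,0,0,1]
    - [-0.0214,0.038,-0.001,0,0,0,1]
    - [-0.0214,0.038,-0.001,0,0,0,1]
    - [-0.0214,0.038,-0.001,0,0,0,1]

```text
clock: 0.95
eef_pos: [0.3846, 0.4547, 0.2426]
eef_rot: [-2.31, -2.129, 0.0]
ft_force: [0.4, 0.3, 0.3]
gripper_width: 0.0957
```

step_arm:
  increments:
    - [-0.0214,0.038,-0.001,0,0,0,1]
    - [-0.0214,0.038,-0.001,0,0,0,1]
    - [-0.0214,0.038,-0.001,0,0,0,1]
    - [-0.0214,0.038,-0.001,0,0,0,1]
    - [-0.0214,0.038,-0.001,0,0,0,1]
    - [-0.0214,0.038,-0.001,0,0,0,1]
    - [0,0,0,0,0,0,1]
    - [0,0,0,0,0,0,1]

```text
clock: 1.75
eef_pos: [0.6005, 0.3087, 0.2479]
eef_rot: [-2.311, -2.127, 0.002]
ft_force: [-0.1, -0.3, -0.2]
gripper_width: 0.0948
```

Run:
```python
from h import *
import pickle
m=cam('wrist');im=robot.camera('wrist');pickle.dump((m,im),open('w1.pkl','wb'));print(robot.state()['clock'],pose()[0])
crop(im,0,0,560,420,1.4,'pics/w1.png')
```

```text
1.8 [0.59978592 0.30944874 0.24821506]
```

View pics/w1.png

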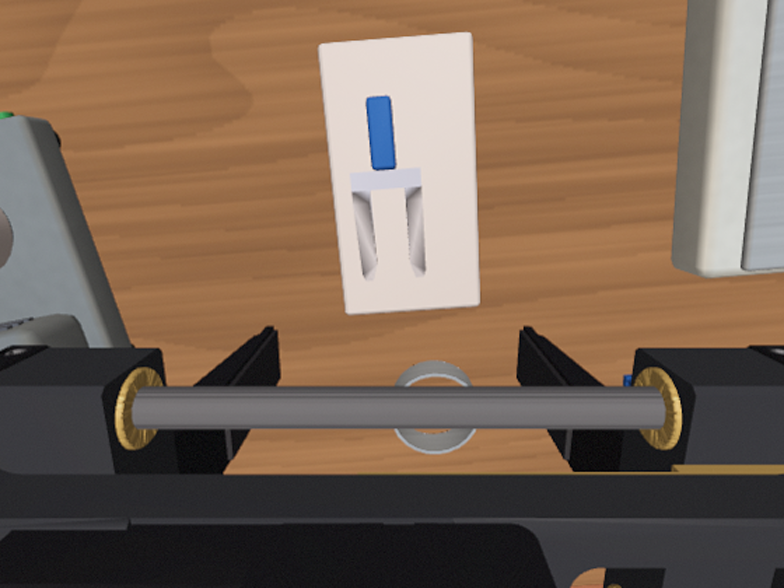

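The fork's blue handle top is centred at (380,133) in this 1.4x picture and its crossbar at (387,180). I take a second wrist place nearer, for heights.

step_arm:
  increments:
    - [0,-0.02,0.02,0,0,0,1]
    - [0,-0.02,0.02,0,0,0,1]
    - [0,-0.02,0.02,0,0,0,1]
    - [0,0,0,0,0,0,1]

```text
clock: 2.2
eef_pos: [0.5366, 0.3152, 0.1868]
eef_rot: [-2.306, -2.131, 0.007]
ft_force: [0.4, -1.1, 0.0]
gripper_width: 0.0954
```

Run:
```python
from h import *
import pickle
m=cam('wrist');im=robot.camera('wrist');pickle.dump((m,im),open('w2.pkl','wb'));print(robot.state()['clock'],pose()[0])
crop(im,190,0,430,240,2.5,'pics/w2.png')
crop(pickle.load(open('w1.pkl','rb'))[1],200,0,360,240,2.5,'pics/w1b.png')
```

```text
2.25 [0.53873119 0.31528581 0.18848133]
```

View pics/w2.png

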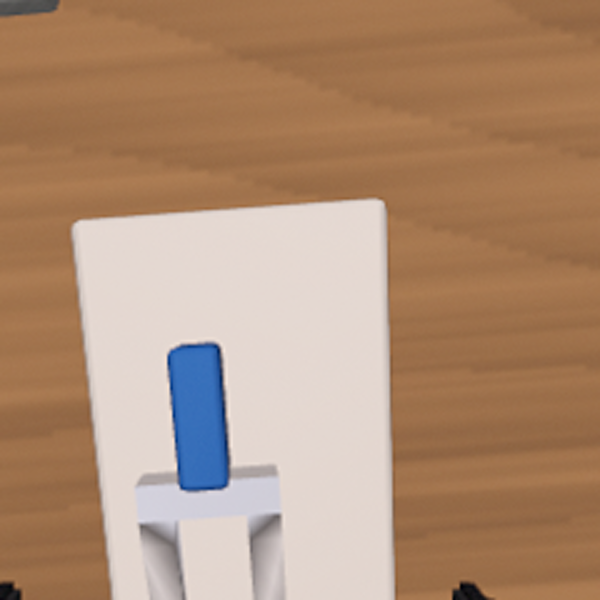

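View pics/w1b.png

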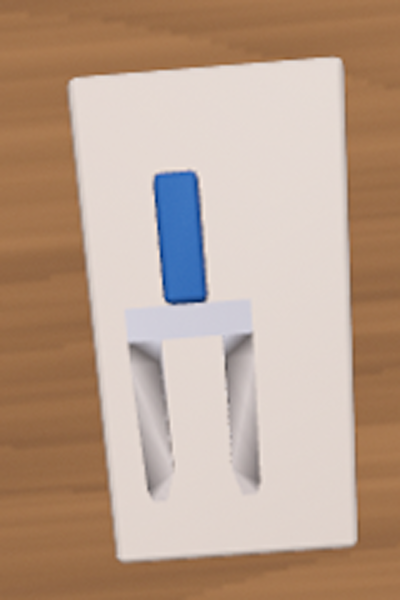

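Run:
```python
from h import *
import pickle
np.set_printoptions(precision=4,suppress=True)
m1=pickle.load(open('w1.pkl','rb'))[0];m2=pickle.load(open('w2.pkl','rb'))[0]
a=lambda x,y:(m1,200+x/2.5-.3,y/2.5-.3); b=lambda x,y:(m2,190+x/2.5-.3,y/2.5-.3)
X={}
for n,p,q in [('NR',(154,173),(168,350)),('NL',(197,171),(220,344)),('FR',(164,302),(179,490)),('FL',(207,301),(229,489)),
  ('cbFR',(127,342),(139,523)),('cbFL',(251,334),(281,515)),('bNR',(70,80),(74,225)),('bNL',(342,58),(384,200))]:
    X[n],r=tri([a(*p),b(*q)]);print(n,X[n],r)
c=sum(X[k] for k in['NR','NL','FR','FL'])/4;f=X['FR']+X['FL']-X['NR']-X['NL'];print('handle top c',c,'yaw',np.arctan2(f[1],f[0]))
for m,name,pts in [(m1,'w1',[a(160,496),a(250,491)]),]:
    for p in pts: print('tip',onz(*p,.015))
for p in [a(119,560),a(355,544),a(70,80),a(342,58)]: print('board',onz(*p,.012))
for p in [a(127,342),a(251,334)]: print('cb edge z=.038',onz(*p,.038))
for k,p in [('NR',(154,173)),('NL',(197,171)),('FR',(164,302)),('FL',(207,301))]: print(k,onz(*a(*p),.058))
```

```text
NR [0.478  0.2971 0.0585] [array([0., 0.]), array([-0., -0.])]
NL [0.4776 0.3141 0.0515] [array([0.4, 0. ]), array([-0.4, -0. ])]
FR [0.5263 0.2961 0.0564] [array([-0.1, -0. ]), array([0.1, 0. ])]
FL [0.5274 0.3135 0.0561] [array([0., 0.]), array([-0., -0.])]
cbFR [0.5412 0.278  0.0391] [array([0.2, 0. ]), array([-0.3, -0. ])]
cbFL [0.5423 0.3314 0.0393] [array([ 0.3, -0. ]), array([-0.3,  0. ])]
bNR [0.4311 0.2628 0.0142] [array([-0., -0.]), array([0., 0.])]
bNL [0.4308 0.3797 0.0084] [array([-0.1,  0. ]), array([ 0.1, -0. ])]
handle top c [0.5023 0.3052 0.0556] yaw -0.016441437264161692
tip [0.615  0.2832 0.015 ]
tip [0.6161 0.3265 0.015 ]
board [0.6461 0.2596 0.012 ]
board [0.6476 0.3761 0.012 ]
board [0.4306 0.2625 0.012 ]
board [0.4318 0.3792 0.012 ]
cb edge z=.038 [0.5412 0.2776 0.038 ]
cb edge z=.038 [0.5423 0.3311 0.038 ]
NR [0.4779 0.2971 0.058 ]
NL [0.4786 0.3138 0.058 ]
FR [0.5263 0.2963 0.058 ]
FL [0.5274 0.3135 0.058 ]
```

Run:
```python
from h import *
d,w=delta([.5015,.3052,.038],tooldown(np.radians(89.1)))
p,r=pose();print(tooldown(np.radians(89.1)).inv().apply(np.array([.5015,.3052,.038])-p))
```

```text
tool shift mm [-12.89 -36.1  150.54] rot deg [-0.09  0.03 -3.62]
[-0.01066936 -0.03706817  0.15048133]
```

step_arm:
  increments:
    - [0,0,0,0,0,-3.6,1]
    - [-0.0107,-0.037,0.0,0,0,0,1]
    - [0,0,0.035,0,0,0,1]
    - [0,0,0.035,0,0,0,1]
    - [0,0,0.035,0,0,0,1]
    - [0,0,0.025,0,0,0,1]
    - [0,0,0,0,0,0,1]
    - [0,0,0,0,0,0,1]

```text
clock: 3.05
eef_pos: [0.5041, 0.3049, 0.0597]
eef_rot: [2.241, 2.201, 0.002]
ft_force: [-0.4, -0.1, -0.0]
gripper_width: 0.0953
```

Run:
```python
from h import *
d,w=delta([.5015,.3052,.038],tooldown(np.radians(89.1)))
```

```text
tool shift mm [ 0.26 -2.64 21.72] rot deg [ 0.06 -0.03 -0.14]
```

step_arm:
  increments:
    - [0,-0.0026,0.011,0,0,0,1]
    - [0,0,0.0105,0,0,0,1]
    - [0,0,0,0,0,0,1]

```text
clock: 3.35
eef_pos: [0.5002, 0.3042, 0.0364]
eef_rot: [-2.241, -2.201, 0.001]
ft_force: [-0.3, -0.3, -0.1]
gripper_width: 0.0952
```

step_arm:
  increments:
    - [0,0,0,0,0,0,0]
    - [0,0,0,0,0,0,0]
    - [0,0,0,0,0,0,0]
    - [0,0,0,0,0,0,0]
    - [0,0,0,0,0,0,0]
    - [0,0,0,0,0,0,0]

```text
clock: 3.95
eef_pos: [0.5006, 0.3043, 0.0372]
eef_rot: [-2.242, -2.201, -0.0]
ft_force: [0.3, -0.5, 0.3]
gripper_width: 0.0523
```

step_arm:
  increments:
    - [0,0,0,0,0,0,0]
    - [0,0,0,0,0,0,0]
    - [0,0,0,0,0,0,0]
    - [0,0,0,0,0,0,0]
    - [0,0,0,0,0,0,0]
    - [0,0,0,0,0,0,0]
    - [0,0,0,0,0,0,0]

```text
clock: 4.65
eef_pos: [0.5006, 0.3043, 0.0371]
eef_rot: [-2.242, -2.201, -0.0]
ft_force: [0.5, -1.0, -0.3]
gripper_width: 0.0182
```

Run:
```python
from h import *
p,r=pose();print(p,r.as_matrix().round(4),robot.state()['gripper_width'])
```

```text
[0.50060065 0.30433732 0.03712548] [[ 1.850e-02  9.998e-01 -0.000e+00]
 [ 9.998e-01 -1.850e-02  1.000e-04]
 [ 1.000e-04 -1.000e-04 -1.000e+00]] 0.018203033472696716
```

step_arm:
  increments:
    - [0,0,-0.01,0,0,0,0]
    - [0,0,-0.02,0,0,0,0]
    - [0,0,-0.025,0,0,0,0]
    - [0,0,-0.025,0,0,0,0]
    - [0,0,-0.025,0,0,0,0]
    - [0,0,-0.025,0,0,0,0]
    - [0,0,-0.025,0,0,0,0]
    - [0,0,-0.025,0,0,0,0]

```text
clock: 5.45
eef_pos: [0.5003, 0.3042, 0.2189]
eef_rot: [-2.242, -2.201, -0.0]
ft_force: [-0.6, -0.5, -2.0]
gripper_width: 0.0177
```

step_arm:
  increments:
    - [-0.03,0.01,0,0,0,0,0]
    - [-0.03,0.01,0,0,0,0,0]
    - [-0.03,0.01,0,0,0,0,0]
    - [-0.03,0.01,0,0,0,0,0]
    - [-0.03,0.01,0,0,0,0,0]
    - [-0.03,0.01,0,0,0,0,0]
    - [-0.03,0.01,0,0,0,0,0]
    - [-0.03,0.01,0,0,0,0,0]

```text
clock: 6.25
eef_pos: [0.5762, 0.0616, 0.2178]
eef_rot: [2.242, 2.201, 0.0]
ft_force: [-0.6, 0.9, -1.8]
gripper_width: 0.0181
```

step_arm:
  increments:
    - [-0.03,0.01,0,0,0,0,0]
    - [-0.03,0.01,0,0,0,0,0]
    - [-0.025,0.01,0,0,0,0,0]
    - [0,0,0,0,0,0,0]
    - [0,0,0,0,0,0,0]
    - [0,0,0,0,0,0,0]

```text
clock: 6.85
eef_pos: [0.6042, -0.0219, 0.2174]
eef_rot: [-2.241, -2.201, -0.0]
ft_force: [1.6, 0.3, -1.0]
gripper_width: 0.018
```

Run:
```python
from h import *
import pickle
m=cam('wrist');im=robot.camera('wrist');pickle.dump((m,im),open('w3.pkl','wb'));print(robot.state()['clock'],pose()[0],robot.state()['gripper_width'])
crop(im,0,0,560,420,1.4,'pics/w3.png')
```

```text
6.9 [ 0.60423857 -0.02168311  0.21738089] 0.017701496485911388
```

View pics/w3.png

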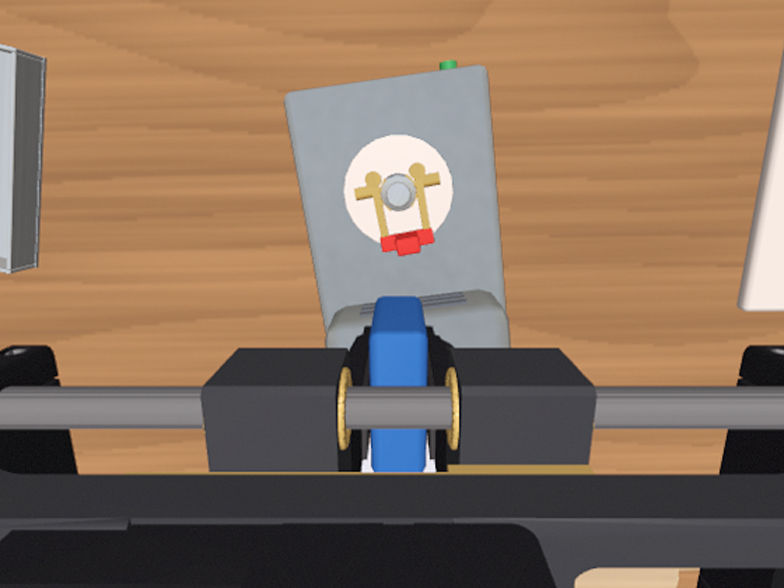

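Spindle top is at (398,192), the disc centre at (398,190), and the clip ears at (365,192)/(432,180) in the 1.4x picture; the fork is held straight. A shifted second view comes next.

step_arm:
  increments:
    - [0.025,0.0,0,0,0,0,0]
    - [0.025,0.0,0,0,0,0,0]
    - [0,0,0,0,0,0,0]
    - [0,0,0,0,0,0,0]

```text
clock: 7.3
eef_pos: [0.6053, 0.0284, 0.2173]
eef_rot: [2.239, 2.203, 0.0]
ft_force: [0.1, -0.2, -2.2]
gripper_width: 0.0179
```

Run:
```python
from h import *
import pickle
m=cam('wrist');im=robot.camera('wrist');pickle.dump((m,im),open('w4.pkl','wb'));print(robot.state()['clock'],pose()[0],robot.state()['gripper_width'])
crop(im,190,30,390,250,2.7,'pics/w4b.png')
crop(pickle.load(open('w3.pkl','rb'))[1],190,30,390,250,2.7,'pics/w3b.png')
```

```text
7.35 [0.6053299  0.0277375  0.21726214] 0.017881077827403506
```

View pics/w3b.png

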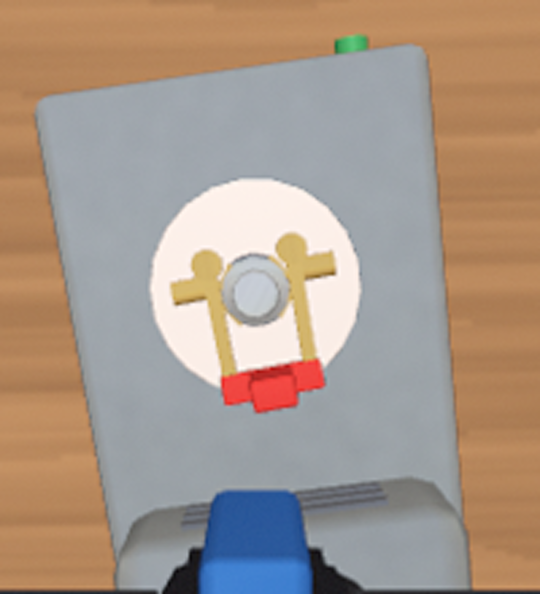

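View pics/w4b.png

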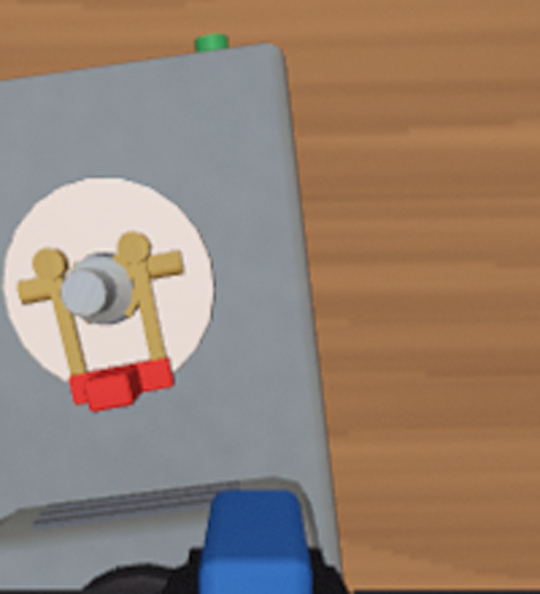

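Run:
```python
from h import *
import pickle
np.set_printoptions(precision=4,suppress=True)
m1,i1=pickle.load(open('w3.pkl','rb'));m2,i2=pickle.load(open('w4.pkl','rb'))
g=lambda m,x,y:(m,190+(x+.5)/2.7-.5,30+(y+.5)/2.7-.5)
E=[]
for m,im in((m1,i1),(m2,i2)):
    hsv=cv2.cvtColor(im,cv2.COLOR_RGB2HSV)
    mk=((hsv[...,1]<45)&(hsv[...,2]>200)).astype(np.uint8); mk[:90]=0;mk[190:]=0;mk[:,:150]=0;mk[:,380:]=0
    mk=cv2.morphologyEx(mk,cv2.MORPH_OPEN,np.ones((3,3)))
    n,l,st,_=cv2.connectedComponentsWithStats(mk);k=np.concatenate([[0],st[1:,4]]).argmax()
    pts=np.argwhere(mk>0)[:,::-1].astype(np.int32);h=cv2.convexHull(pts).astype(np.float32)
    e=cv2.fitEllipse(h);print(e,len(pts));E.append((m,*e[0]))
x,r=tri(E);print('disc c',x,r)
for z in(.054,.057,.060):
    print([onz(*q,z) for q in E])
print('sp top',*tri([g(m1,256,289),g(m2,85,292)]))
X={}
for n,a,b in [('earR outer tip top',(172,293),(20,293)),('earL outer',(335,263),(184,262)),('bossR',(206,264),(51,264)),('bossL',(291,246),(133,246)),('tab top c',(273,393),(113,391)),
 ('mNL',(424,47),(277,46)),('tabblkR',(222,392),(73,388)),('tabblkL',(324,374),(173,372))]:
    X[n],r=tri([g(m1,*a),g(m2,*b)]);print(n,X[n],r)
d=X['earL outer']-X['earR outer tip top'];print('clip yaw ears',np.arctan2(-d[0],d[1]))
d=X['bossL']-X['bossR'];print('clip yaw boss',np.arctan2(-d[0],d[1]))
d=X['tabblkL']-X['tabblkR'];print('clip yaw tab',np.arctan2(-d[0],d[1]))
P=[onz(*g(m1,*a),.038)for a in[(40,100),(425,47),(465,545),(108,520)]];print(P)
d=P[1]-P[0];print('mach yaw',np.arctan2(-d[0],d[1]));d=P[2]-P[1];print(np.arctan2(d[1],d[0]));d=P[3]-P[0];print(np.arctan2(d[1],d[0]))
```

```text
((284.1551818847656, 135.20889282226562), (77.6319351196289, 79.02515411376953), 178.7163848876953) 3290
((229.7529754638672, 134.95042419433594), (76.0635986328125, 79.48503112792969), 147.4381103515625) 2892
disc c [ 0.545  -0.0203  0.0591] [array([-0.,  0.]), array([-0., -0.])]
[array([ 0.5451, -0.0203,  0.054 ]), array([ 0.5452, -0.0212,  0.054 ])]
[array([ 0.5451, -0.0203,  0.057 ]), array([ 0.5451, -0.0207,  0.057 ])]
[array([ 0.545 , -0.0203,  0.06  ]), array([ 0.545 , -0.0202,  0.06  ])]
sp top [ 0.5455 -0.02    0.1029] [array([0. , 0.7]), array([-0. , -0.7])]
earR outer tip top [ 0.5469 -0.0477  0.07  ] [array([0. , 0.2]), array([-0. , -0.2])]
earL outer [0.5382 0.0063 0.0658] [array([ 0., -0.]), array([0., 0.])]
bossR [ 0.5378 -0.0361  0.0735] [array([0. , 0.2]), array([-0. , -0.2])]
bossL [ 0.5328 -0.0087  0.0778] [array([-0. ,  0.2]), array([-0. , -0.2])]
tab top c [ 0.577  -0.0153  0.0922] [array([ 0. , -0.2]), array([0. , 0.2])]
mNL [0.4677 0.0385 0.0404] [array([ 0., -0.]), array([-0.,  0.])]
tabblkR [ 0.5791 -0.0321  0.0719] [array([ 0. , -0.6]), array([-0. ,  0.6])]
tabblkL [0.5736 0.002  0.0745] [array([ 0. , -0.2]), array([-0. ,  0.2])]
clip yaw ears 0.16111528375704648
clip yaw boss 0.18401959872080537
clip yaw tab 0.15871775257375484
[array([ 0.4816, -0.0938,  0.038 ]), array([0.4672, 0.0393, 0.038 ]), array([0.6468, 0.0602, 0.038 ]), array([ 0.634 , -0.0793,  0.038 ])]
mach yaw 0.10798460158814939
0.11614882494426304
0.09496064389114706
```

```bash
cat >> h.py <<'E'
AX=np.array([.5452,-.0202]);YAW=.15
def ftarget(fx,under,lat=0.):  # fork origin x rel. axis, underside z
    u=np.array([np.cos(YAW),np.sin(YAW)]);n=np.array([-u[1],u[0]])
    return np.r_[AX+u*(fx-.040)+n*lat,under+.0251]
def fgo(fx,under,lat=0.):
    t=ftarget(fx,under,lat);r1=tooldown(np.pi/2+YAW);p,r=pose()
    print('pos',p.round(4),'tgt',t.round(4),'rot',np.round((r.inv()*r1).as_rotvec(degrees=True),2),'shift after rot mm',np.round(r1.inv().apply(t-p)*1e3,1))
def fwhere():
    p,r=pose();u=r.apply([0,1,0]);o=p+u*.040
    d=o[:2]-AX;v=np.array([np.cos(YAW),np.sin(YAW)]);s=robot.state()
    print('t',round(s['clock'],2),'fork x',round(d@v*1e3,2),'lat',round((d[1]*v[0]-d[0]*v[1])*1e3,2),'under',round((p[2]-.0251)*1e3,2),'F',np.round(s['ft_force'],2),'T',np.round(s['wrist_torque'],3),'w',round(s['gripper_width'],4),'rot',np.round((r.inv()*tooldown(np.pi/2+YAW)).as_rotvec(degrees=True),2))
E
python3 - <<'E'
from h import *
fgo(-.098,.100); fwhere()
E
```

```text
pos [0.6053 0.0277 0.2173] tgt [ 0.4087 -0.0408  0.1251] rot [ 0.    0.   -9.58] shift after rot mm [ -38.4 -204.6   92.2]
t 7.35 fork x 106.06 lat 31.75 under 192.16 F [-1.19 -0.17 -1.71] T [ 0.023  0.101 -0.043] w 0.0179 rot [ 0.    0.   -9.58]
```

step_arm:
  increments:
    - [0,0,0,0,0,-4.8,0]
    - [0,0,0,0,0,-4.8,0]
    - [-0.006,-0.03,0,0,0,0,0]
    - [-0.006,-0.03,0,0,0,0,0]
    - [-0.006,-0.03,0,0,0,0,0]
    - [-0.006,-0.03,0,0,0,0,0]
    - [-0.006,-0.03,0,0,0,0,0]
    - [-0.006,-0.03,0,0,0,0,0]

```text
clock: 8.15
eef_pos: [0.4315, -0.0357, 0.2173]
eef_rot: [2.05, 2.38, 0.0]
ft_force: [0.7, 0.3, -1.3]
gripper_width: 0.0177
```

step_arm:
  increments:
    - [-0.002,-0.025,0,0,0,0,0]
    - [0,0,0.015,0,0,0,0]
    - [0,0,0.02,0,0,0,0]
    - [0,0,0.02,0,0,0,0]
    - [0,0,0.02,0,0,0,0]
    - [0,0,0.01,0,0,0,0]
    - [0,0,0,0,0,0,0]
    - [0,0,0,0,0,0,0]

```text
clock: 8.95
eef_pos: [0.4087, -0.0409, 0.1326]
eef_rot: [2.05, 2.38, 0.0]
ft_force: [0.2, 1.6, -1.2]
gripper_width: 0.0181
```

Run:
```python
from h import *
fgo(-.098,.070); fwhere()
S=robot.camera('side');T=robot.camera('top')
crop(S,225,130,425,280,4,'pics/s2.png');crop(T,225,90,345,230,4,'pics/t2.png')
```

```text
pos [ 0.4087 -0.0409  0.1326] tgt [ 0.4087 -0.0408  0.0951] rot [ 0.02  0.01 -0.07] shift after rot mm [ 0.1  0.1 37.5]
t 8.95 fork x -98.07 lat -0.12 under 107.47 F [ 0.2   1.63 -1.21] T [ 0.048  0.09  -0.005] w 0.0181 rot [ 0.02  0.01 -0.07]
```

View pics/s2.png

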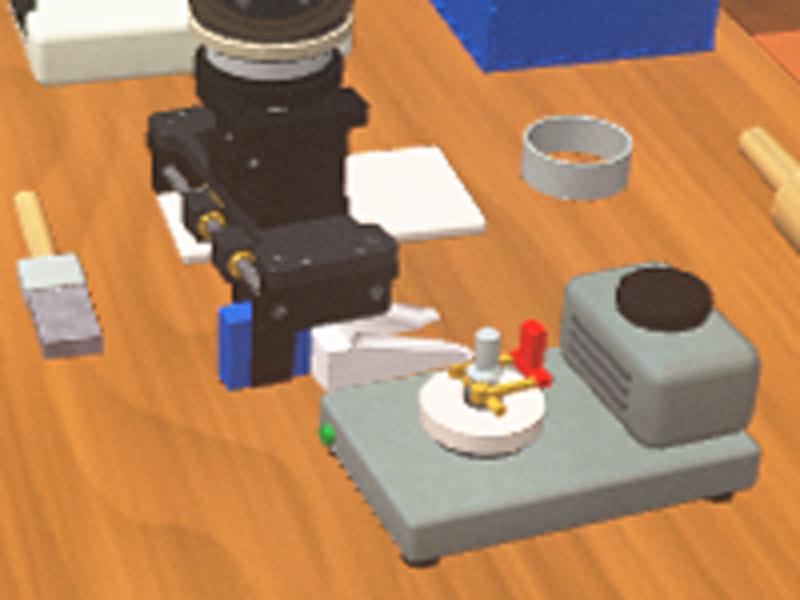

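View pics/t2.png

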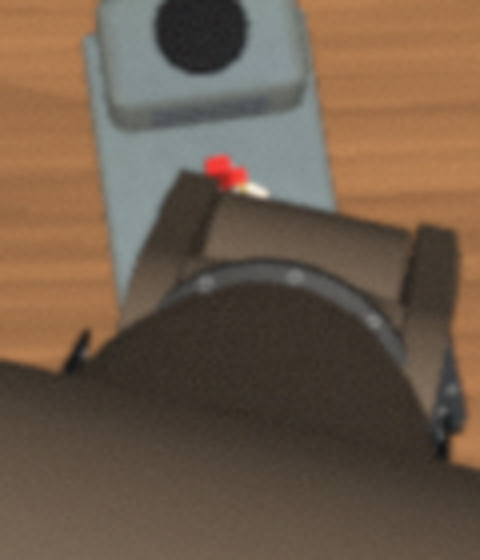

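Run:
```python
from h import *
p,r=pose();m=cam('side')
f=lambda a,b,c:p+r.apply([0,.040+a,0])+r.apply([b,0,0])+[0,0,-.0251+c]
for q in[(.076,-.022,.0015),(.076,.022,.0015),(0,-.027,0),(0,-.027,.026),(-.014,-.027,.026),(-.064,-.009,.046),(-.064,-.009,0.)]:
    u=proj(m,f(*q))[0];print(q,((u+.5-[225,130])*4-.5).round(1))
```

```text
(0.076, -0.022, 0.0015) [468.3 356.9]
(0.076, 0.022, 0.0015) [433.3 317.8]
(0, -0.027, 0) [347.1 391.2]
(0, -0.027, 0.026) [349.  350.9]
(-0.014, -0.027, 0.026) [325.1 356. ]
(-0.064, -0.009, 0.046) [225.9 325.5]
(-0.064, -0.009, 0.0) [225.3 397.7]
```

step_arm:
  increments:
    - [0,0,0.01,0,0,0,0]
    - [0,0,0.015,0,0,0,0]
    - [0,0,0.01,0,0,0,0]
    - [0,0,0.005,0,0,0,0]
    - [0,0,0,0,0,0,0]
    - [0,0,0,0,0,0,0]
    - [0,0,0,0,0,0,0]

```text
clock: 9.75
eef_pos: [0.4087, -0.0407, 0.0924]
eef_rot: [2.049, 2.38, 0.001]
ft_force: [1.0, -0.7, -2.2]
gripper_width: 0.0182
```

step_arm:
  increments:
    - [0,0,0.002,0,0,0,0]
    - [0,0,0.002,0,0,0,0]
    - [0,0,0.001,0,0,0,0]
    - [0,0,0,0,0,0,0]

```text
clock: 10.15
eef_pos: [0.4084, -0.0407, 0.087]
eef_rot: [-2.05, -2.381, 0.0]
ft_force: [0.6, -0.3, -1.1]
gripper_width: 0.0178
```

Run:
```python
from h import *
fwhere()
```

```text
t 10.15 fork x -98.34 lat 0.18 under 61.89 F [ 0.63 -0.31 -1.14] T [0.044 0.061 0.   ] w 0.0178 rot [-0.01 -0.01 -0.05]
```

step_arm:
  increments:
    - [0,0,0.001,0,0,0,0]
    - [0,0,0.0005,0,0,0,0]
    - [0,0,0,0,0,0,0]

```text
clock: 10.45
eef_pos: [0.4084, -0.0407, 0.0856]
eef_rot: [-2.05, -2.381, -0.0]
ft_force: [0.5, 0.3, -2.0]
gripper_width: 0.018
```

Run:
```python
from h import *
fwhere()
```

```text
t 10.45 fork x -98.3 lat 0.15 under 60.45 F [ 0.51  0.32 -1.97] T [-0.007  0.045  0.005] w 0.018 rot [-0.   -0.01 -0.05]
```

step_arm:
  increments:
    - [0,0,0.0007,0,0,0,0]
    - [0,0,0,0,0,0,0]

```text
clock: 10.65
eef_pos: [0.4084, -0.0407, 0.0849]
eef_rot: [-2.05, -2.381, -0.0]
ft_force: [0.5, -0.1, -1.2]
gripper_width: 0.018
```

Run:
```python
from h import *
fwhere()
```

```text
t 10.65 fork x -98.29 lat 0.16 under 59.77 F [ 0.5  -0.14 -1.18] T [ 0.009  0.023 -0.019] w 0.018 rot [-0.   -0.01 -0.05]
```

step_arm:
  increments:
    - [0,0,0.0007,0,0,0,0]
    - [0,0,0,0,0,0,0]

```text
clock: 10.85
eef_pos: [0.4084, -0.0407, 0.0842]
eef_rot: [2.05, 2.381, 0.0]
ft_force: [0.3, -1.0, 0.2]
gripper_width: 0.0182
```

Run:
```python
from h import *
fwhere()
```

```text
t 10.85 fork x -98.28 lat 0.16 under 59.14 F [ 0.29 -0.97  0.23] T [ 0.121 -0.002  0.062] w 0.0182 rot [ 0.01 -0.   -0.05]
```

step_arm:
  increments:
    - [0,0,0.0007,0,0,0,0]
    - [0,0,0,0,0,0,0]

```text
clock: 11.05
eef_pos: [0.4084, -0.0407, 0.0836]
eef_rot: [2.05, 2.381, 0.0]
ft_force: [-2.9, 0.4, 3.9]
gripper_width: 0.0182
```

Run:
```python
from h import *
fwhere()
```

```text
t 11.05 fork x -98.35 lat 0.18 under 58.5 F [-2.87  0.39  3.9 ] T [0.139 0.018 0.048] w 0.0182 rot [ 0.01 -0.   -0.05]
```

step_arm:
  increments:
    - [0,0,0,0,0,0,0]
    - [0,0,0,0,0,0,0]
    - [0,0,0,0,0,0,0]

```text
clock: 11.35
eef_pos: [0.4083, -0.0406, 0.0836]
eef_rot: [-2.05, -2.381, -0.0]
ft_force: [-4.3, -0.4, 5.0]
gripper_width: 0.0178
```

Run:
```python
from h import *
fwhere()
S=robot.camera('side')
crop(S,285,150,405,240,6,'pics/s3.png')
```

```text
t 11.35 fork x -98.37 lat 0.2 under 58.45 F [-4.33 -0.4   5.02] T [ 0.156 -0.003  0.042] w 0.0178 rot [-0.   -0.01 -0.05]
```

View pics/s3.png

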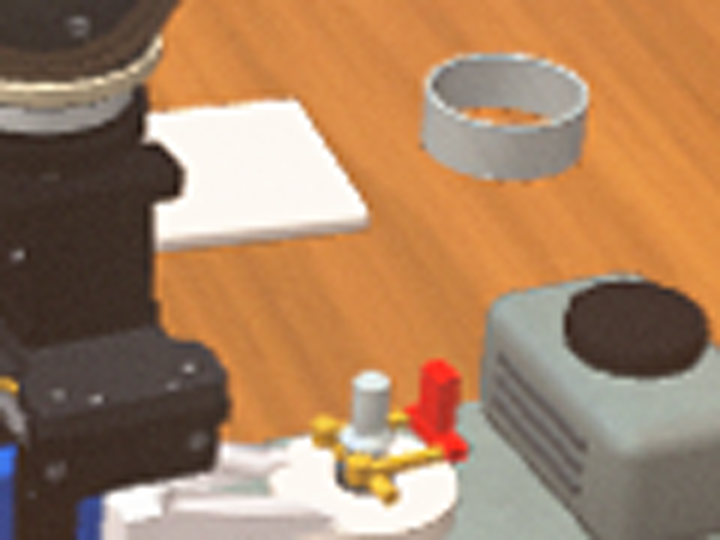

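step_arm:
  increments:
    - [0,0.001,-0.0003,0,0,0,0]
    - [0,0.002,0,0,0,0,0]
    - [0,0.002,0,0,0,0,0]
    - [0,0,0,0,0,0,0]

```text
clock: 11.8
eef_pos: [0.4139, -0.0399, 0.0838]
eef_rot: [2.049, 2.38, 0.001]
ft_force: [0.3, 0.2, -1.2]
gripper_width: 0.0179
```

Run:
```python
from h import *
fwhere()
```

```text
t 11.8 fork x -92.75 lat 0.07 under 58.65 F [ 0.33  0.23 -1.17] T [ 0.032 -0.153  0.007] w 0.0179 rot [ 0.03  0.01 -0.05]
```

step_arm:
  increments:
    - [0,0.002,0,0,0,0,0]
    - [0,0.002,0,0,0,0,0]
    - [0,0.002,0,0,0,0,0]
    - [0,0.002,0,0,0,0,0]
    - [0,0,0,0,0,0,0]

```text
clock: 12.3
eef_pos: [0.4217, -0.0387, 0.0838]
eef_rot: [2.049, 2.38, 0.001]
ft_force: [0.4, 0.6, -0.3]
gripper_width: 0.0176
```

Run:
```python
from h import *
fwhere()
```

```text
t 12.3 fork x -84.88 lat 0.08 under 58.71 F [ 0.39  0.58 -0.34] T [ 0.091 -0.153  0.02 ] w 0.0176 rot [ 0.03  0.01 -0.05]
```

step_arm:
  increments:
    - [0,0.002,0,0,0,0,0]
    - [0,0.002,0,0,0,0,0]
    - [0,0.002,0,0,0,0,0]
    - [0,0,0,0,0,0,0]

```text
clock: 12.7
eef_pos: [0.4276, -0.0378, 0.0838]
eef_rot: [2.049, 2.38, 0.001]
ft_force: [0.3, 1.5, 0.2]
gripper_width: 0.0178
```

Run:
```python
from h import *
fwhere()
```

```text
t 12.7 fork x -78.88 lat 0.09 under 58.72 F [0.31 1.46 0.16] T [ 0.131 -0.117  0.073] w 0.0178 rot [ 0.03  0.01 -0.05]
```

step_arm:
  increments:
    - [0,0.002,0,0,0,0,0]
    - [0,0.002,0,0,0,0,0]
    - [0,0.002,0,0,0,0,0]
    - [0,0.002,0,0,0,0,0]
    - [0,0,0,0,0,0,0]

```text
clock: 13.2
eef_pos: [0.4349, -0.0366, 0.0839]
eef_rot: [-2.049, -2.38, 0.0]
ft_force: [-3.9, -0.5, 4.6]
gripper_width: 0.0182
```

Run:
```python
from h import *
fwhere()
S=robot.camera('side')
crop(S,295,180,395,250,7.5,'pics/s4.png')
```

```text
t 13.2 fork x -71.46 lat 0.26 under 58.77 F [-3.86 -0.46  4.64] T [0.076 0.361 0.002] w 0.0182 rot [-0.04 -0.02 -0.05]
```

View pics/s4.png

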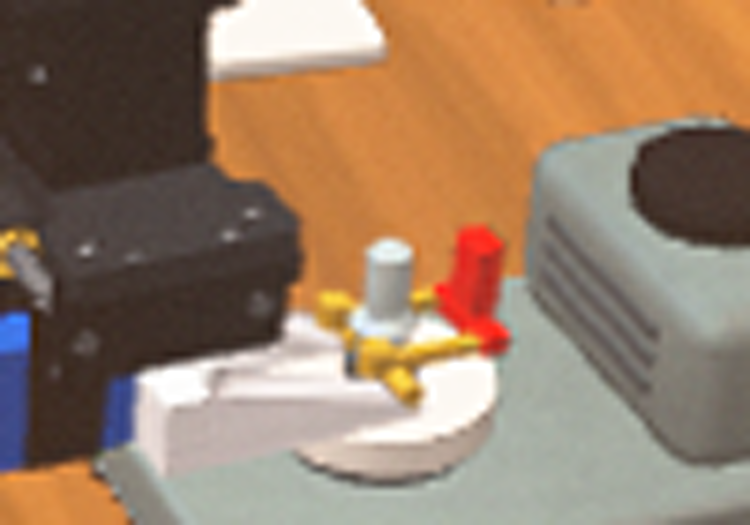

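step_arm:
  increments:
    - [0,0.002,-0.0002,0,0,0,0]
    - [0,0.002,0,0,0,0,0]
    - [0,0.002,0,0,0,0,0]
    - [0,0,0,0,0,0,0]

```text
clock: 13.65
eef_pos: [0.4403, -0.0356, 0.084]
eef_rot: [-2.048, -2.379, 0.002]
ft_force: [-6.1, -1.4, 5.5]
gripper_width: 0.0179
```

Run:
```python
from h import *
fwhere()
```

```text
t 13.65 fork x -66.01 lat 0.4 under 58.9 F [-6.12 -1.37  5.49] T [-0.162  0.803 -0.005] w 0.0179 rot [-0.11 -0.04 -0.04]
```

step_arm:
  increments:
    - [0,0.002,0,0,0,0,0]
    - [0,0.002,0,0,0,0,0]
    - [0,0.002,0,0,0,0,0]
    - [0,0.002,0,0,0,0,0]
    - [0,0,0,0,0,0,0]

```text
clock: 14.15
eef_pos: [0.4477, -0.0343, 0.084]
eef_rot: [-2.048, -2.379, 0.003]
ft_force: [-9.0, -0.6, 6.9]
gripper_width: 0.0181
```

Run:
```python
from h import *
fwhere()
S=robot.camera('side')
crop(S,295,180,395,250,7.5,'pics/s5.png')
```

```text
t 14.15 fork x -58.55 lat 0.59 under 58.86 F [-9.   -0.57  6.9 ] T [-0.12   1.156  0.058] w 0.0181 rot [-0.18 -0.06 -0.04]
```

View pics/s5.png

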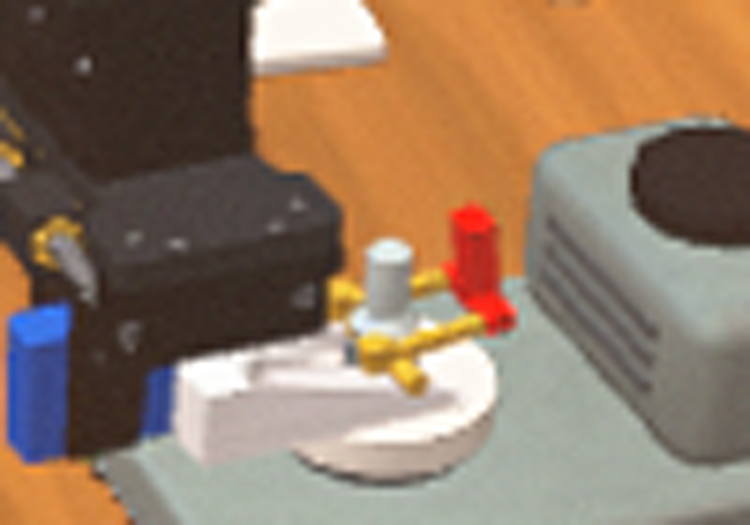

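step_arm:
  increments:
    - [-0.0002,0.002,-0.0001,0,0,0,0]
    - [-0.0002,0.002,-0.0001,0,0,0,0]
    - [0,0.002,0,0,0,0,0]
    - [0,0.002,0,0,0,0,0]
    - [0,0,0,0,0,0,0]

```text
clock: 14.7
eef_pos: [0.4555, -0.0335, 0.084]
eef_rot: [-2.047, -2.379, 0.003]
ft_force: [-8.5, 0.1, 6.2]
gripper_width: 0.0181
```

Run:
```python
from h import *
fwhere()
```

```text
t 14.7 fork x -50.7 lat 0.25 under 58.95 F [-8.53  0.14  6.17] T [-0.103  1.22   0.042] w 0.0181 rot [-0.2  -0.07 -0.03]
```

step_arm:
  increments:
    - [0,0.002,0,0,0,0,0]
    - [0,0.002,0,0,0,0,0]
    - [0,0.002,0,0,0,0,0]
    - [0,0.002,0,0,0,0,0]
    - [0,0,0,0,0,0,0]

```text
clock: 15.2
eef_pos: [0.4654, -0.0326, 0.0841]
eef_rot: [2.049, 2.38, 0.001]
ft_force: [0.6, 0.0, -1.2]
gripper_width: 0.0179
```

Run:
```python
from h import *
fwhere()
S=robot.camera('side')
crop(S,295,180,395,250,7.5,'pics/s6.png')
```

```text
t 15.2 fork x -40.76 lat -0.38 under 59.02 F [ 0.61  0.03 -1.22] T [ 0.038 -0.001 -0.013] w 0.0179 rot [ 0.04  0.01 -0.05]
```

View pics/s6.png

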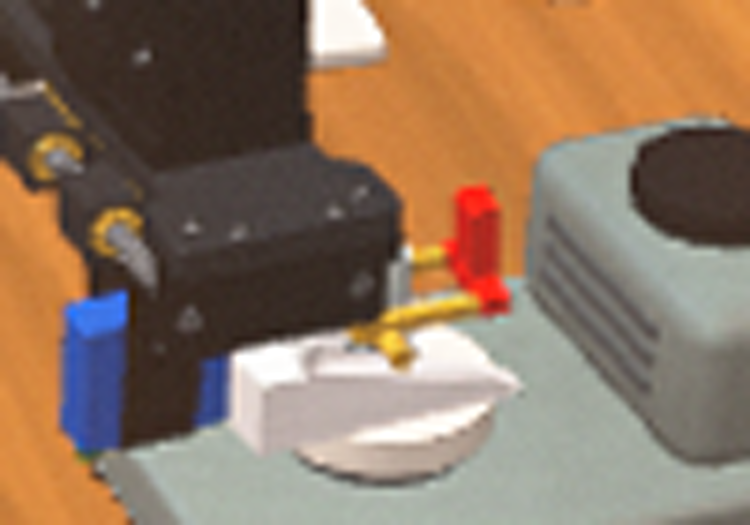

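The clip snapped loose: the forces fell to baseline, and its tab rose about 15 mm (tab top at row 188 against 228 before). I hold briefly, then withdraw straight back.

step_arm:
  increments:
    - [0,0,0,0,0,0,0]
    - [0,0,0,0,0,0,0]
    - [0,0,-0.0007,0,0,0,0]
    - [0,-0.005,0,0,0,0,0]
    - [0,-0.012,0,0,0,0,0]
    - [0,-0.014,0,0,0,0,0]
    - [0,-0.014,0,0,0,0,0]
    - [0,-0.012,0,0,0,0,0]

```text
clock: 16.05
eef_pos: [0.4069, -0.0411, 0.085]
eef_rot: [-2.05, -2.38, 0.0]
ft_force: [-0.4, -0.4, -1.3]
gripper_width: 0.0178
```

Run:
```python
from h import *
fwhere()
S=robot.camera('side')
crop(S,295,180,395,250,7.5,'pics/s7.png')
```

```text
t 16.05 fork x -99.87 lat -0.02 under 59.86 F [-0.44 -0.38 -1.27] T [-0.012  0.06  -0.012] w 0.0178 rot [-0.03 -0.02 -0.06]
```

View pics/s7.png

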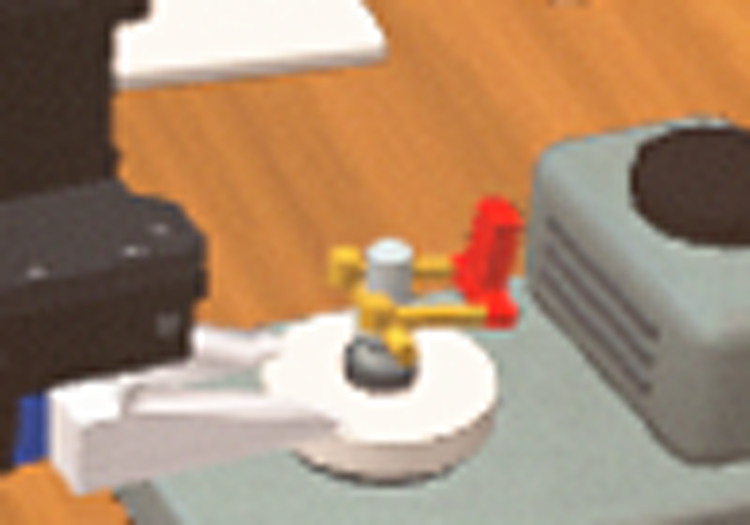

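step_arm:
  increments:
    - [0,0,-0.01,0,0,0,0]
    - [0,0,-0.02,0,0,0,0]
    - [0,0,-0.025,0,0,0,0]
    - [0,0,-0.025,0,0,0,0]
    - [0,0,-0.025,0,0,0,0]
    - [0,0,-0.015,0,0,4.8,0]
    - [0,0,0,0,0,4.8,0]
    - [0,0,0,0,0,0,0]

```text
clock: 16.9
eef_pos: [0.4089, -0.0411, 0.2061]
eef_rot: [2.242, 2.198, 0.002]
ft_force: [0.6, -1.1, -0.9]
gripper_width: 0.0176
```

Run:
```python
from h import *
p,r=pose();print(p); delta([.5006,.3043,.0371],tooldown(np.radians(88.94)))
```

```text
[ 0.40893971 -0.04108234  0.20606014]
tool shift mm [347.18  84.54 168.99] rot deg [ 0.12  0.02 -0.06]
```

step_arm:
  increments:
    - [0.01,0.02,0,0,0,0,0]
    - [0.02,0.02,0,0,0,0,0]
    - [0.03,0.02,0,0,0,0,0]
    - [0.03,0.015,0,0,0,0,0]
    - [0.03,0.0095,0,0,0,0,0]
    - [0.03,0,0,0,0,0,0]
    - [0.03,0,0,0,0,0,0]
    - [0.03,0,0,0,0,0,0]

```text
clock: 17.7
eef_pos: [0.4968, 0.1687, 0.2049]
eef_rot: [-2.238, -2.204, 0.001]
ft_force: [0.4, -0.3, -1.6]
gripper_width: 0.0174
```

step_arm:
  increments:
    - [0.03,0,0,0,0,0,0]
    - [0.03,0,0,0,0,0,0]
    - [0.03,0,0,0,0,0,0]
    - [0.03,0,0,0,0,0,0]
    - [0.017,0,0,0,0,0,0]
    - [0,0,0,0,0,0,0]
    - [0,0,0.02,0,0,0,0]
    - [0,0,0.02,0,0,0,0]

```text
clock: 18.5
eef_pos: [0.4996, 0.3035, 0.1648]
eef_rot: [2.24, 2.202, 0.001]
ft_force: [0.2, -0.3, -2.0]
gripper_width: 0.0179
```

step_arm:
  increments:
    - [0,0,0.02,0,0,0,0]
    - [0,0,0.02,0,0,0,0]
    - [0,0,0.02,0,0,0,0]
    - [0,0,0.02,0,0,0,0]
    - [0,0,0.015,0,0,0,0]
    - [0,0,0.01,0,0,0,0]
    - [0,0,0,0,0,0,0]
    - [0,0,0,0,0,0,0]

```text
clock: 19.3
eef_pos: [0.4997, 0.304, 0.0604]
eef_rot: [2.242, 2.201, 0.0]
ft_force: [0.7, 0.4, -1.6]
gripper_width: 0.0177
```

Run:
```python
from h import *
p,r=pose();print(p); delta([.5006,.3043,.0371],tooldown(np.radians(88.94)))
```

```text
[0.4996895  0.30398947 0.06035038]
tool shift mm [ 0.32  0.9  23.25] rot deg [ 0.01 -0.01  0.  ]
```

step_arm:
  increments:
    - [0,0,0.01,0,0,0,0]
    - [0,0,0.008,0,0,0,0]
    - [0,0,0.003,0,0,0,0]
    - [0,0,0,0,0,0,0]
    - [0,0,0,0,0,0,0]

```text
clock: 19.8
eef_pos: [0.4994, 0.3044, 0.0389]
eef_rot: [-2.242, -2.201, -0.0]
ft_force: [0.2, -0.1, -1.2]
gripper_width: 0.0181
```

Run:
```python
from h import *
p,r=pose();print(p,robot.state()['ft_force'])
S=robot.camera('side');crop(S,245,140,365,220,6,'pics/s8.png')
```

```text
[0.49940669 0.30437738 0.03892776] [ 0.20365024 -0.09709262 -1.22111935]
```

View pics/s8.png

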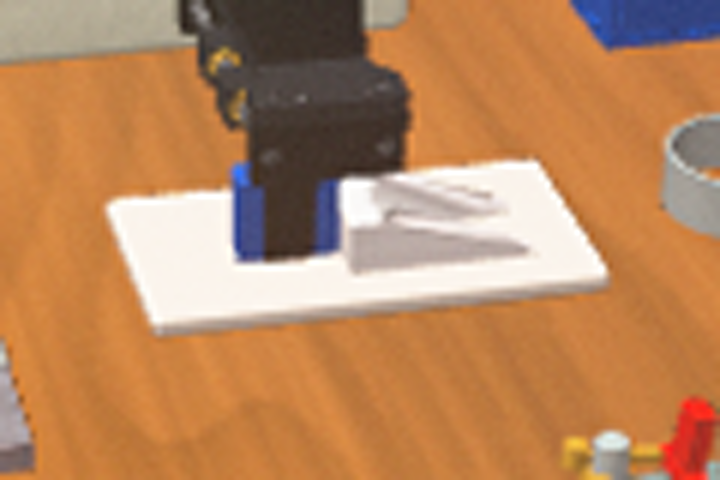

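Level and about 1.5 mm above the board, so I lower it the rest and open.

step_arm:
  increments:
    - [0,0,0.001,0,0,0,0]
    - [0,0,0.0005,0,0,0,0]
    - [0,0,0,0,0,0,0]

```text
clock: 20.15
eef_pos: [0.4994, 0.3043, 0.0375]
eef_rot: [-2.242, -2.201, -0.0]
ft_force: [0.7, -0.5, -1.2]
gripper_width: 0.0179
```

step_arm:
  increments:
    - [0,0,0,0,0,0,0.2]
    - [0,0,0,0,0,0,0.4]
    - [0,0,0,0,0,0,0.6]
    - [0,0,0,0,0,0,0.6]
    - [0,0,0,0,0,0,0.6]
    - [0,0,-0.01,0,0,0,0.6]
    - [0,0,-0.02,0,0,0,0.6]
    - [0,0,-0.025,0,0,0,0.6]

```text
clock: 20.95
eef_pos: [0.4991, 0.3042, 0.0931]
eef_rot: [-2.241, -2.201, 0.002]
ft_force: [0.2, -0.4, -0.9]
gripper_width: 0.0569
```

step_arm:
  increments:
    - [0,0,-0.025,0,0,0,0.6]
    - [0,0,-0.025,0,0,0,0.6]
    - [0,0,-0.025,0,0,0,0.6]
    - [0,0.02,-0.025,0,0,0,0.6]
    - [0,0.03,-0.02,0,0,0,0.6]
    - [0,0.03,0,0,0,0,0.6]
    - [0,0.02,0,0,0,0,0.6]
    - [0,0,0,0,0,0,0.6]

```text
clock: 21.75
eef_pos: [0.601, 0.302, 0.2128]
eef_rot: [2.243, 2.199, 0.001]
ft_force: [-0.6, 0.6, 0.3]
gripper_width: 0.0572
```

Run:
```python
from h import *
p,r=pose();print(p,robot.state()['ft_force'])
im=robot.camera('wrist');crop(im,150,0,450,260,2.3,'pics/w5.png')
```

```text
[0.6010489  0.30197618 0.21278789] [-0.63262374  0.55581495  0.270395  ]
```

View pics/w5.png

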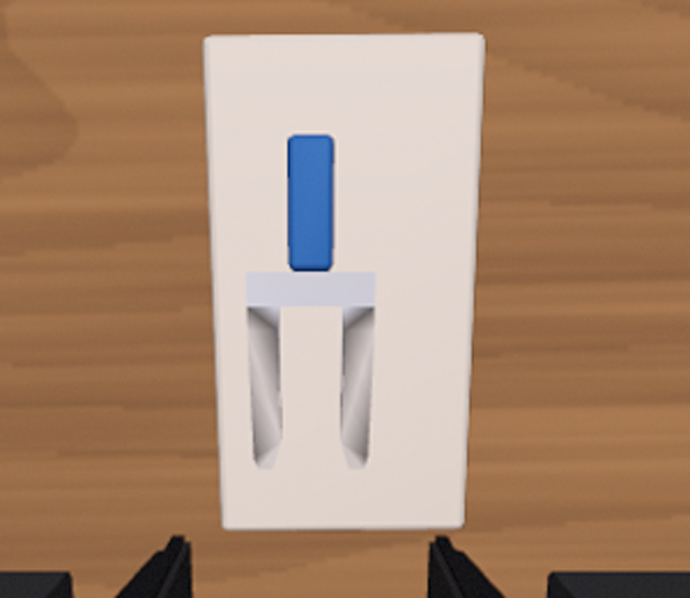

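The fork is back flat on the board: handle (311,203), tines within the board outline. Next, two wrist views of the clip.

step_arm:
  increments:
    - [-0.03,0,0,0,0,0,0.6]
    - [-0.04,0,0,0,0,0,0.6]
    - [-0.04,0,0,0,0,0,0.6]
    - [-0.04,0,0,0,0,0,0.6]
    - [-0.04,0,0,0,0,0,0.6]
    - [-0.04,0,0,0,0,0,0.6]
    - [-0.04,0,0,0,0,0,0.6]
    - [-0.03,0,0,0,0,0,0.6]

```text
clock: 22.6
eef_pos: [0.5926, 0.001, 0.213]
eef_rot: [2.242, 2.2, -0.0]
ft_force: [1.0, 1.3, -0.0]
gripper_width: 0.057
```

step_arm:
  increments:
    - [0,0.015,0,0,0,-6,0.6]
    - [-0.02,0.01,0,0,0,0,0.6]
    - [0,0,0,0,0,0,0.6]
    - [0,0,0,0,0,0,0.6]

```text
clock: 23.0
eef_pos: [0.6196, -0.0164, 0.2126]
eef_rot: [-2.124, -2.314, 0.0]
ft_force: [-1.1, 0.1, 0.4]
gripper_width: 0.0572
```

Run:
```python
from h import *
import pickle
m=cam('wrist');im=robot.camera('wrist');pickle.dump((m,im),open('w6.pkl','wb'));print(robot.state()['clock'],pose()[0])
crop(im,150,20,410,260,2.5,'pics/w6.png')
```

```text
23.05 [ 0.61956917 -0.01607882  0.21257238]
```

View pics/w6.png

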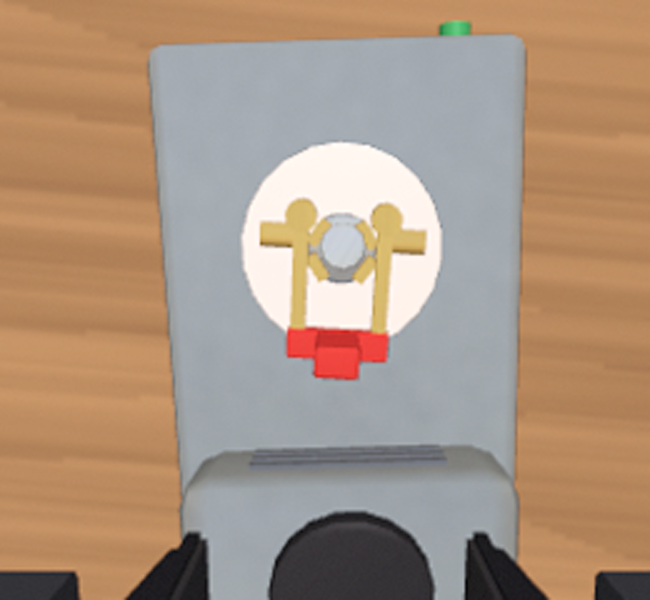

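step_arm:
  increments:
    - [-0.025,0,0,0,0,0,0.6]
    - [-0.025,0,0,0,0,0,0.6]
    - [0,0,0,0,0,0,0.6]
    - [0,0,0,0,0,0,0.6]

```text
clock: 23.45
eef_pos: [0.6243, -0.066, 0.2125]
eef_rot: [-2.124, -2.314, -0.0]
ft_force: [-0.2, -0.5, -0.1]
gripper_width: 0.057
```

Run:
```python
from h import *
import pickle
m=cam('wrist');im=robot.camera('wrist');pickle.dump((m,im),open('w7.pkl','wb'));print(robot.state()['clock'],pose()[0])
crop(im,150,20,410,260,2.5,'pics/w7.png')
```

```text
23.5 [ 0.62435567 -0.06559457  0.21254786]
```

View pics/w7.png

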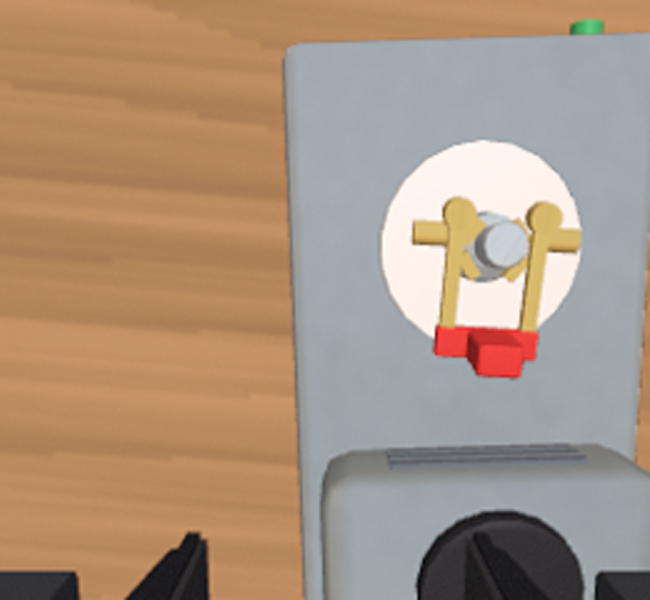

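```bash
python3 - <<'E'
from h import *
import pickle
np.set_printoptions(precision=4,suppress=True)
m1,i1=pickle.load(open('w6.pkl','rb'));m2,i2=pickle.load(open('w7.pkl','rb'))
g=lambda m,x,y:(m,150+(x+.5)/2.5-.5,20+(y+.5)/2.5-.5)
X={}
for n,a,b in [('tabTop far R',(315,379),(475,374)),('tabTop far L',(357,380),(520,378)),('tabTop near R',(316,347),(473,344)),('tabTop nearL',(360,347),(523,345)),
 ('blkR',(287,330),(438,327)),('blkL',(388,331),(537,330)),('earR',(261,234),(414,232)),('earL',(426,241),(580,239)),('bossR',(301,213),(459,212)),('bossL',(386,217),(544,215)),('sp',(343,245),(502,245))]:
    X[n],r=tri([g(m1,*a),g(m2,*b)]);print(n,X[n],r)
for A,B in [('blkL','blkR'),('earL','earR'),('bossL','bossR')]:
    d=X[A]-X[B];print(A,'yaw',np.arctan2(-d[0],d[1]))
# tray from side/top
T=cam('top');S=cam('side')
E
python3 - <<'E'
import cv2
from h import *
t=cv2.imread('pics/top0.png')[:,:,::-1];s=cv2.imread('pics/side0.png')[:,:,::-1]
crop(t,375,115,465,210,6,'pics/t3.png');crop(s,325,310,445,390,6,'pics/s9.png')
E
```

```text
tabTop far R [ 0.5864 -0.0255  0.1088] [array([-0. , -0.7]), array([0. , 0.7])]
tabTop far L [ 0.5854 -0.0125  0.1134] [array([-0. , -0.1]), array([-0. ,  0.1])]
tabTop near R [ 0.5775 -0.026   0.1014] [array([-0. , -0.3]), array([-0. ,  0.3])]
tabTop nearL [ 0.5756 -0.0125  0.1109] [array([-0. , -0.1]), array([-0. ,  0.1])]
blkR [ 0.5739 -0.0362  0.0898] [array([-0. , -0.3]), array([-0. ,  0.3])]
blkL [ 0.572  -0.0027  0.0862] [array([-0. ,  0.1]), array([ 0. , -0.1])]
earR [ 0.5444 -0.047   0.0856] [array([-0. , -0.1]), array([-0. ,  0.1])]
earL [0.542  0.0065 0.0878] [array([ 0. , -0.1]), array([-0. ,  0.1])]
bossR [ 0.5373 -0.0342  0.0927] [array([0. , 0.1]), array([ 0. , -0.1])]
bossL [ 0.5361 -0.0074  0.0929] [array([ 0. , -0.1]), array([-0. ,  0.1])]
sp [ 0.5461 -0.0201  0.0969] [array([-0. ,  0.3]), array([ 0. , -0.3])]
blkL yaw 0.057554446376042505
earL yaw 0.043376252606902616
bossL yaw 0.04574832937757116
```

View pics/t3.png

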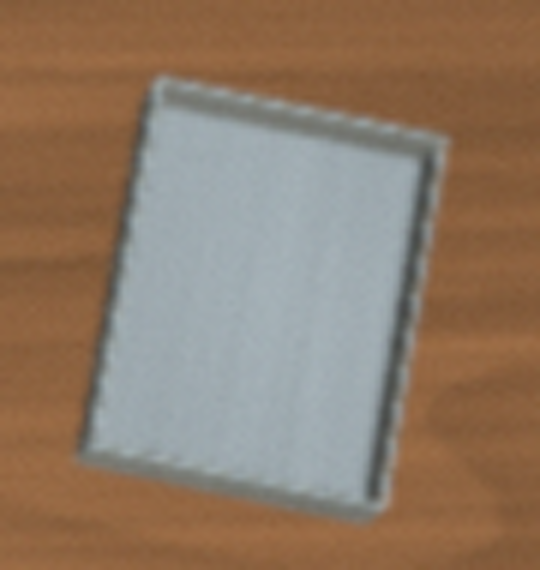

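View pics/s9.png

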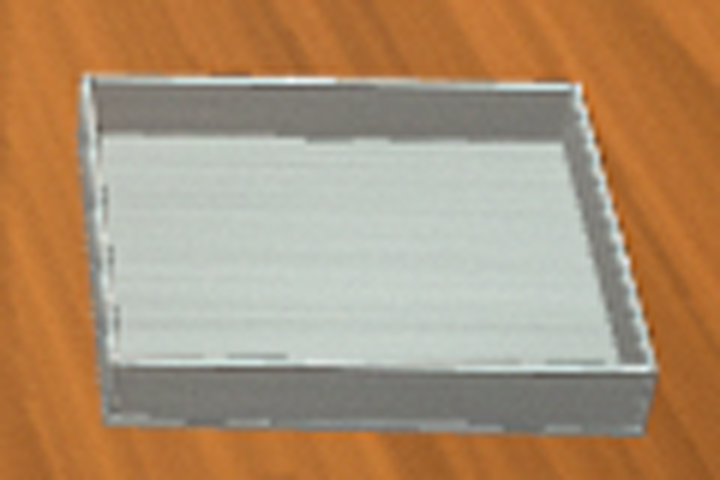

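Run:
```python
from h import *
np.set_printoptions(precision=4,suppress=True)
S=cam('side');T=cam('top')
img=robot.camera('side');crop(img,320,190,390,240,11,'pics/s10.png')
c=lambda p:(proj(S,p)[0]+.5-[320,190])*11-.5
print('sp top pred',c([.5452,-.0202,.1048]))
for z in(.085,.09,.1,.105,.11,.115,.12): print(z,'tab pred',c([.578,-.019,z]))
t=lambda x,y:(T,375+(x+.5)/6-.5,115+(y+.5)/6-.5)
s=lambda x,y:(S,325+(x+.5)/6-.5,310+(y+.5)/6-.5)
Q=[]
for n,a,b in [('FL',(158,82),(578,88)),('FR',(443,140),(653,370)),('NR',(380,512),(110,362)),('NL',(84,458),(88,78))]:
    x,r=tri([t(*a),s(*b)]);Q.append(x);print(n,x,r,onz(*t(*a),.028))
print('tray mid',np.mean(Q,0)); d=(Q[0]+Q[1]-Q[2]-Q[3]);print('yaw',np.arctan2(d[1],d[0]))
```

```text
sp top pred [288.5459 265.9242]
0.085 tab pred [428.7027 324.7672]
0.09 tab pred [430.7299 304.6889]
0.1 tab pred [434.8107 264.2697]
0.105 tab pred [436.8645 243.9277]
0.11 tab pred [438.9273 223.4966]
0.115 tab pred [440.9992 202.9759]
0.12 tab pred [443.0801 182.365 ]
FL [ 0.6026 -0.3142  0.026 ] [array([ 0.1, -0.6]), array([-0.7,  0.2])] [ 0.6004 -0.3133  0.028 ]
FR [ 0.5732 -0.4279  0.0271] [array([ 0.1, -0.3]), array([-0.4,  0.1])] [ 0.5722 -0.4274  0.028 ]
NR [ 0.4196 -0.3889  0.026 ] [array([ 0. , -0.4]), array([-0.5,  0.1])] [ 0.4182 -0.3881  0.028 ]
NL [ 0.4483 -0.2735  0.0243] [array([ 0.2, -1.5]), array([-1.8,  0.5])] [ 0.4437 -0.272   0.028 ]
tray mid [ 0.5109 -0.3512  0.0258]
yaw -0.25325044232407395
```

View pics/s10.png

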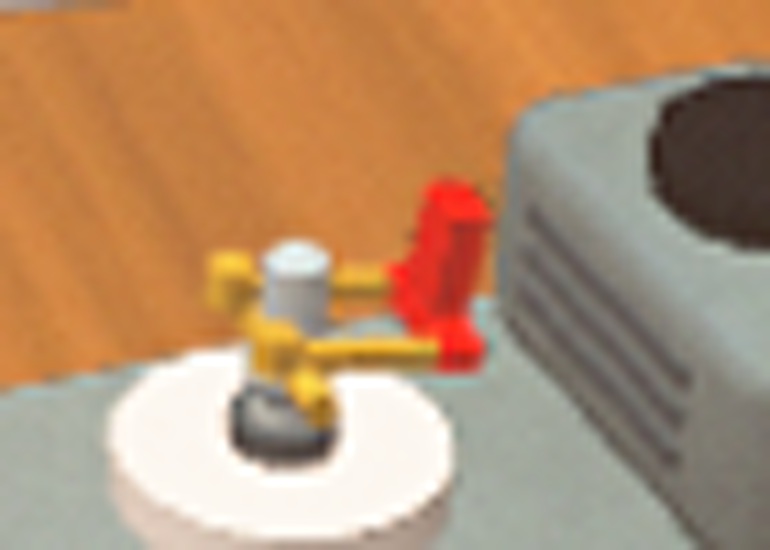

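Run:
```python
from h import *
r1=tooldown(np.pi/2+.05);p,r=pose();delta([.5795,-.019,.113],r1)
print(r1.inv().apply(np.array([.5795,-.019,.113])-p)*1e3)
```

```text
tool shift mm [ 50.14 -40.74  99.58] rot deg [-0.01 -0.02  2.12]
[ 48.63392796 -42.57988051  99.55727157]
```

step_arm:
  increments:
    - [0,0,0,0,0,2.1,0.5]
    - [0.02,-0.02,0,0,0,0,0.5]
    - [0.02,-0.02,0,0,0,0,0.5]
    - [0.0086,-0.0026,0.0,0,0,0,0.5]
    - [0,0,0.015,0,0,0,0.5]
    - [0,0,0.02,0,0,0,0.5]
    - [0,0,0.015,0,0,0,0.5]
    - [0,0,0,0,0,0,0.5]

```text
clock: 24.35
eef_pos: [0.5794, -0.0195, 0.1609]
eef_rot: [-2.163, -2.275, 0.002]
ft_force: [-0.3, 0.1, -0.0]
gripper_width: 0.0475
```

Run:
```python
from h import *
delta([.5795,-.019,.113],tooldown(np.pi/2+.05))
im=robot.camera('wrist');crop(im,150,0,430,300,2,'pics/w8.png')
```

```text
tool shift mm [ 0.42  0.25 47.88] rot deg [-0.15 -0.04  0.02]
```

View pics/w8.png

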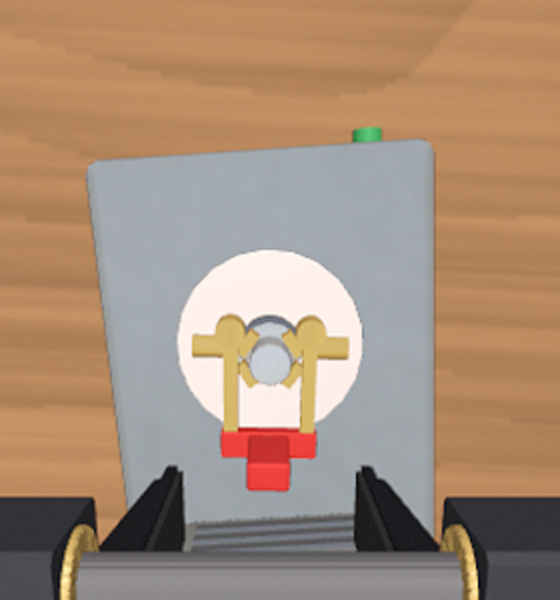

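Run:
```python
from h import *
m=cam('wrist')
for z in(.108,.113,.116):print(onz(m,150+268/2,477/2,z),onz(m,150+268/2,464/2,z))
```

```text
[ 0.58398146 -0.01915243  0.108     ] [ 0.57948788 -0.01937608  0.108     ]
[ 0.58220247 -0.01923905  0.113     ] [ 0.57781979 -0.01945718  0.113     ]
[ 0.58113508 -0.01929102  0.116     ] [ 0.57681894 -0.01950584  0.116     ]
```

step_arm:
  increments:
    - [0,0,0.015,0,0,0,0.5]
    - [0,0,0.015,0,0,0,0.5]
    - [0,0,0.01,0,0,0,0.5]
    - [0,0,0.005,0,0,0,0.5]
    - [0,0,0.002,0,0,0,0.5]
    - [0,0,0,0,0,0,0.5]
    - [0,0,0,0,0,0,0.5]

```text
clock: 25.1
eef_pos: [0.5801, -0.0202, 0.116]
eef_rot: [2.165, 2.275, 0.001]
ft_force: [0.1, 0.2, -0.8]
gripper_width: 0.0473
```

step_arm:
  increments:
    - [0.0008,0.0005,0.003,0,0,0,0.5]
    - [0,0,0,0,0,0,0.3]
    - [0,0,0,0,0,0,0.2]
    - [0,0,0,0,0,0,0.1]
    - [0,0,0,0,0,0,0]
    - [0,0,0,0,0,0,0]
    - [0,0,0,0,0,0,0]
    - [0,0,0,0,0,0,0]

```text
clock: 25.9
eef_pos: [0.5803, -0.0194, 0.1124]
eef_rot: [-2.166, -2.276, -0.0]
ft_force: [-0.6, -0.9, 0.2]
gripper_width: 0.0139
```

Run:
```python
from h import *
p,r=pose();print(p,robot.state()['ft_force'])
img=robot.camera('side');crop(img,310,180,400,240,8,'pics/s11.png')
```

```text
[ 0.58032544 -0.01938032  0.11243747] [-0.55079237 -0.90181277  0.20013293]
```

View pics/s11.png

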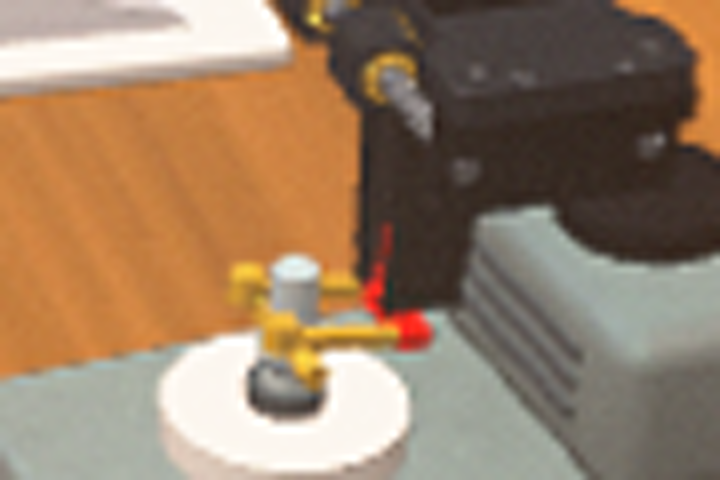

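Gripped at 13.9 mm, which matches the 14 mm tab. I lift straight up, slowly, watching the force.

step_arm:
  increments:
    - [0,0,-0.003,0,0,0,0]
    - [0,0,-0.003,0,0,0,0]
    - [0,0,-0.003,0,0,0,0]
    - [0,0,0,0,0,0,0]

```text
clock: 26.35
eef_pos: [0.5804, -0.0194, 0.1219]
eef_rot: [2.166, 2.276, 0.001]
ft_force: [-0.7, 0.4, -0.9]
gripper_width: 0.0135
```

step_arm:
  increments:
    - [0,0,-0.005,0,0,0,0]
    - [0,0,-0.005,0,0,0,0]
    - [0,0,-0.007,0,0,0,0]
    - [0,0,-0.01,0,0,0,0]
    - [0,0,-0.01,0,0,0,0]
    - [0,0,-0.02,0,0,0,0]
    - [0,0,-0.02,0,0,0,0]
    - [0,0,-0.01,0,0,0,0]

```text
clock: 27.15
eef_pos: [0.5808, -0.0194, 0.2107]
eef_rot: [2.164, 2.274, 0.003]
ft_force: [1.2, -1.2, -1.1]
gripper_width: 0.0138
```

Run:
```python
from h import *
p,r=pose();print(p,robot.state()['ft_force'])
img=robot.camera('side');crop(img,290,120,410,240,5,'pics/s12.png')
```

```text
[ 0.58080648 -0.0194189   0.21072054] [ 1.22438869 -1.22472707 -1.14568816]
```

View pics/s12.png

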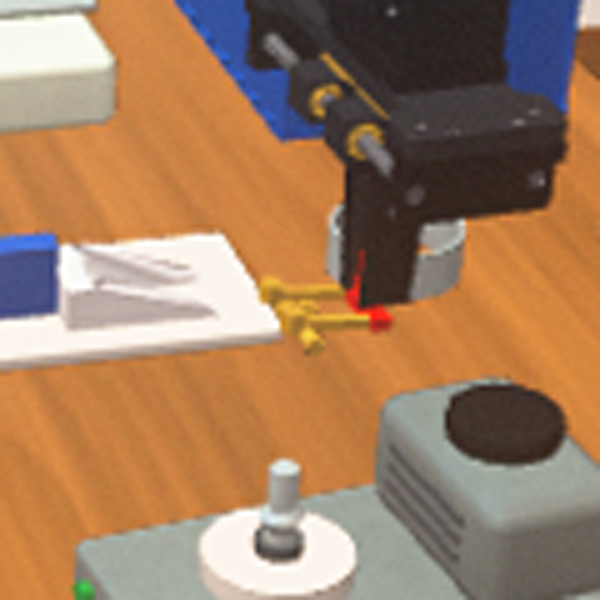

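Run:
```python
from h import *
r1=tooldown(np.pi/2-.253);p,r=pose();delta([.542,-.359,.06],r1)
print(r1.inv().apply(np.array([.542,-.359,.06])-p)*1e3)
```

```text
tool shift mm [-337.06  -56.41  151.46] rot deg [2.200e-01 1.000e-02 1.734e+01]
[-338.48862503   47.19378948  151.43699208]
```

step_arm:
  increments:
    - [0,0,0,0,0,6,0]
    - [0,0,0,0,0,6,0]
    - [0,0,0,0,0,5.3,0]
    - [-0.03,0.004,0,0,0,0,0]
    - [-0.035,0.006,0,0,0,0,0]
    - [-0.035,0.006,0,0,0,0,0]
    - [-0.035,0.006,0,0,0,0,0]
    - [-0.035,0.006,0,0,0,0,0]

```text
clock: 28.0
eef_pos: [0.5645, -0.1923, 0.2079]
eef_rot: [-2.483, -1.924, 0.0]
ft_force: [0.4, -0.0, -0.7]
gripper_width: 0.0138
```

step_arm:
  increments:
    - [-0.035,0.006,0,0,0,0,0]
    - [-0.035,0.006,0,0,0,0,0]
    - [-0.035,0.005,0,0,0,0,0]
    - [-0.035,0.002,0,0,0,0,0]
    - [-0.028,0,0,0,0,0,0]
    - [0,0,0,0,0,0,0]
    - [0,0,0.02,0,0,0,0]
    - [0,0,0.02,0,0,0,0]

```text
clock: 28.8
eef_pos: [0.5415, -0.3579, 0.1679]
eef_rot: [2.483, 1.924, 0.001]
ft_force: [0.2, -0.8, -1.9]
gripper_width: 0.014
```

Run:
```python
from h import *
r1=tooldown(np.pi/2-.253);delta([.542,-.359,.06],r1)
print(robot.state()['clock'],robot.state()['gripper_width'])
crop(robot.camera('side'),325,230,465,390,3.6,'pics/s13.png')
```

```text
tool shift mm [ -0.89   0.74 107.86] rot deg [ 0.03 -0.    0.02]
28.8 0.013968794335101297
```

View pics/s13.png

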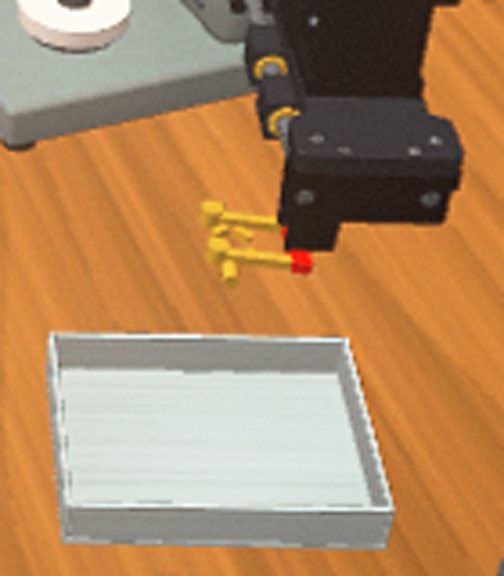

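step_arm:
  increments:
    - [0,0,0.018,0,0,0,0]
    - [0,0,0.018,0,0,0,0]
    - [0,0,0.018,0,0,0,0]
    - [0,0,0.018,0,0,0,0]
    - [0,0,0.018,0,0,0,0]
    - [0,0,0.015,0,0,0,0]
    - [0,0,0.008,0,0,0,0]
    - [0,0,0,0,0,0,0]

```text
clock: 29.65
eef_pos: [0.5413, -0.3579, 0.0545]
eef_rot: [-2.482, -1.924, 0.0]
ft_force: [-1.1, 0.4, 0.0]
gripper_width: 0.0134
```

step_arm:
  increments:
    - [0,0,0,0,0,0,0]
    - [0,0,0.003,0,0,0,0]
    - [0,0,0.002,0,0,0,0]
    - [0,0,0,0,0,0,0]

```text
clock: 30.05
eef_pos: [0.5414, -0.3584, 0.0505]
eef_rot: [2.483, 1.924, 0.0]
ft_force: [-0.4, 0.3, -1.5]
gripper_width: 0.0136
```

Run:
```python
from h import *
s=robot.state();print(s['clock'],s['eef_pos'],s['ft_force'],s['gripper_width'])
crop(robot.camera('side'),325,270,465,390,5,'pics/s14.png')
```

```text
30.05 [ 0.54144279 -0.35840564  0.05045477] [-0.37049186  0.27940568 -1.45109228] 0.013555650829768824
```

View pics/s14.png

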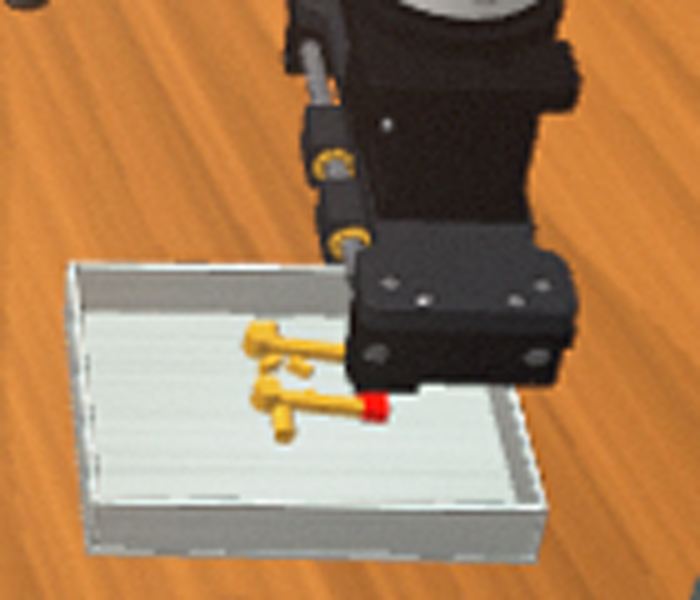

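Still free of the floor, so I lower in 2 mm steps until contact.

step_arm:
  increments:
    - [0,0,0.002,0,0,0,0]
    - [0,0,0.002,0,0,0,0]
    - [0,0,0.0015,0,0,0,0]
    - [0,0,0,0,0,0,0]

```text
clock: 30.5
eef_pos: [0.5414, -0.3583, 0.0446]
eef_rot: [-2.483, -1.924, 0.0]
ft_force: [-0.4, 0.2, -1.6]
gripper_width: 0.014
```

step_arm:
  increments:
    - [0,0,0.0015,0,0,0,0]
    - [0,0,0.0015,0,0,0,0]
    - [0,0,0,0,0,0,0]

```text
clock: 30.8
eef_pos: [0.5414, -0.3583, 0.0416]
eef_rot: [-2.483, -1.924, -0.0]
ft_force: [0.2, 0.5, -1.1]
gripper_width: 0.0136
```

step_arm:
  increments:
    - [0,0,0.001,0,0,0,0]
    - [0,0,0.001,0,0,0,0]
    - [0,0,0,0,0,0,0]

```text
clock: 31.1
eef_pos: [0.5414, -0.3583, 0.0397]
eef_rot: [-2.483, -1.924, -0.0]
ft_force: [-0.0, 0.6, -1.5]
gripper_width: 0.0138
```

step_arm:
  increments:
    - [0,0,0.001,0,0,0,0]
    - [0,0,0.001,0,0,0,0]
    - [0,0,0,0,0,0,0]

```text
clock: 31.4
eef_pos: [0.5414, -0.3583, 0.0377]
eef_rot: [-2.483, -1.924, -0.0]
ft_force: [0.5, -0.1, -1.0]
gripper_width: 0.0135
```

step_arm:
  increments:
    - [0,0,0.001,0,0,0,0]
    - [0,0,0.001,0,0,0,0]
    - [0,0,0,0,0,0,0]

```text
clock: 31.7
eef_pos: [0.5414, -0.3584, 0.0357]
eef_rot: [-2.483, -1.924, -0.0]
ft_force: [0.3, -0.0, 0.2]
gripper_width: 0.0136
```

Run:
```python
from h import *
s=robot.state();print(s['clock'],s['eef_pos'],s['ft_force'],s['gripper_width'])
crop(robot.camera('side'),325,270,465,390,5,'pics/s15.png')
```

```text
31.7 [ 0.54137749 -0.35837213  0.03569705] [ 0.32009816 -0.04469264  0.16881606] 0.013648783061178772
```

View pics/s15.png

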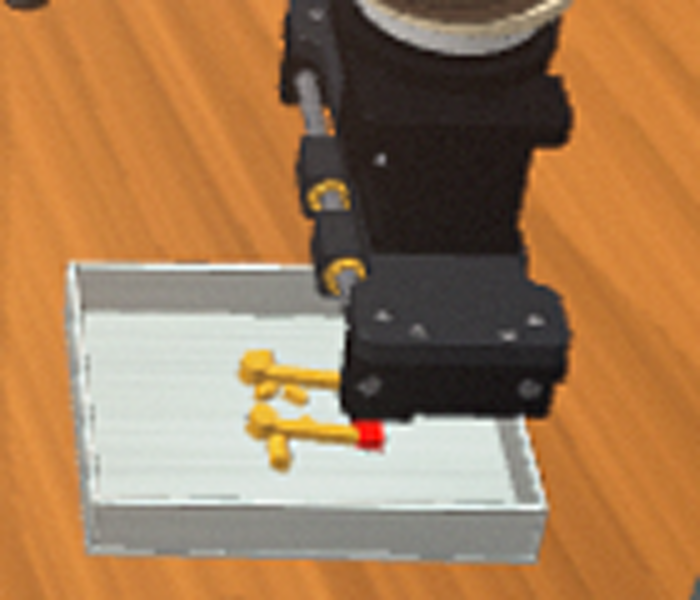

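step_arm:
  increments:
    - [0,0,0.0005,0,0,0,0]
    - [0,0,0,0,0,0,0.2]
    - [0,0,0,0,0,0,0.4]
    - [0,0,0,0,0,0,0.5]
    - [0,0,0,0,0,0,0.5]
    - [0,0,0,0,0,0,0.5]

```text
clock: 32.35
eef_pos: [0.5415, -0.3584, 0.0354]
eef_rot: [2.483, 1.924, 0.0]
ft_force: [0.4, 0.9, -0.1]
gripper_width: 0.0447
```

step_arm:
  increments:
    - [0,0,-0.005,0,0,0,0.5]
    - [0,0,-0.015,0,0,0,0.5]
    - [0,0,-0.02,0,0,0,0.5]
    - [0,0,-0.02,0,0,0,0.5]
    - [0,0,-0.02,0,0,0,0.5]
    - [0,0,-0.02,0,0,0,0.5]
    - [0,0,-0.02,0,0,0,0.5]
    - [0,0,-0.02,0,0,0,0.5]

```text
clock: 33.15
eef_pos: [0.5414, -0.3584, 0.1777]
eef_rot: [2.482, 1.924, 0.001]
ft_force: [-0.1, 0.0, 0.0]
gripper_width: 0.0474
```

step_arm:
  increments:
    - [0,0.02,-0.02,0,0,0,0.5]
    - [0,0.03,-0.02,0,0,0,0.5]
    - [0,0.03,0,0,0,0,0.5]
    - [0,0,0,0,0,0,0.5]
    - [0,0,0,0,0,0,0.5]
    - [0,0,0,0,0,0,0.5]

```text
clock: 33.75
eef_pos: [0.6181, -0.3782, 0.2158]
eef_rot: [-2.483, -1.924, 0.0]
ft_force: [0.3, 0.4, 0.9]
gripper_width: 0.0477
```

Run:
```python
from h import *
s=robot.state();print(s['clock'],s['eef_pos'],s['ft_force'])
m=cam('wrist');im=robot.camera('wrist');crop(im,0,0,560,420,1.4,'pics/w9.png')
crop(robot.camera('top'),0,0,560,420,1.4,'pics/t9.png')
crop(robot.camera('side'),160,130,460,400,2.2,'pics/s16.png')
import pickle;pickle.dump((m,im),open('w9.pkl','wb'))
```

```text
33.75 [ 0.61811696 -0.37816092  0.2157555 ] [0.30281482 0.37895333 0.89307059]
```

View pics/w9.png

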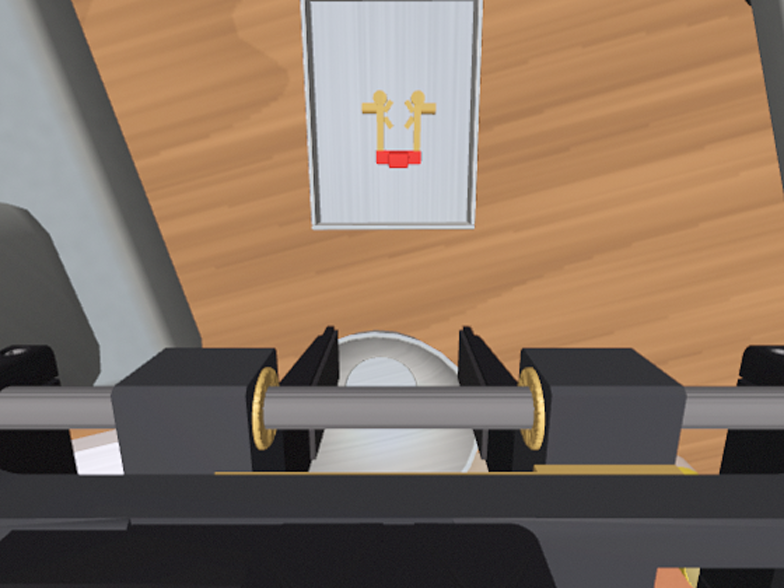

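View pics/t9.png

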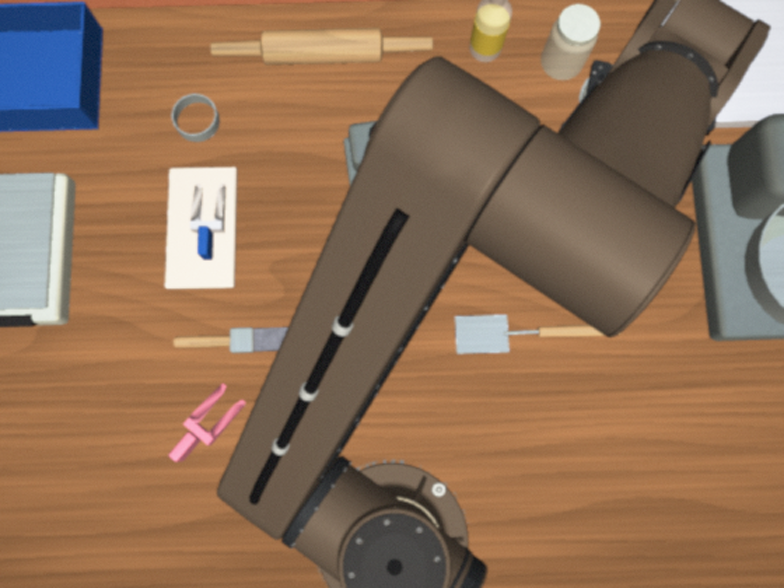

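View pics/s16.png

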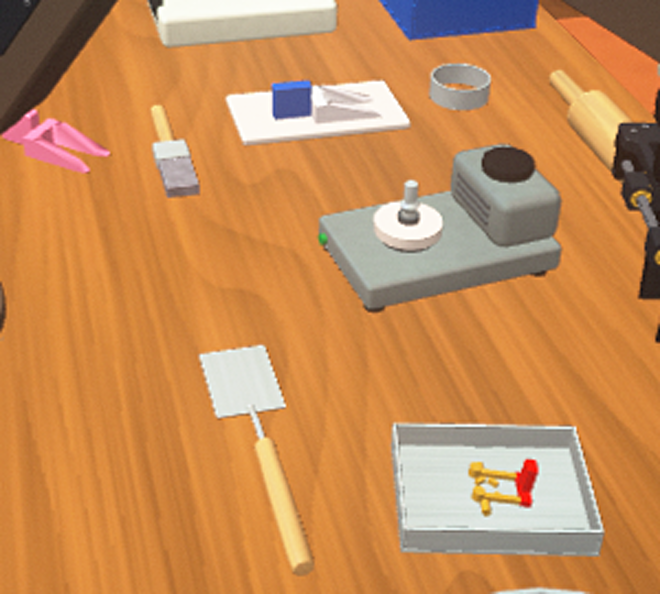

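Run:
```python
from h import *
import pickle
m,_=pickle.load(open('w9.pkl','rb'))
c=onz(m,398/1.4,120/1.4,.01);print(c,np.hypot(*(c[:2]-[.511,-.351])))
robot.job_done()
```

```text
[ 0.51417434 -0.35049293  0.01      ] 0.003214589255147874
the job is handed in; nothing more can be done
```

The clip is off the spindle and lying in the steel tray, and the fork is back flat on the white board. I handed the job in at about 34 s of the 72 s allowed; no verdict was reported.

**What I did**
- I gripped the blue-handled fork and lowered it until its tines touched the disc, about 1 mm below the spindle's origin, at about 6 N.
- I slid it under the clip's ears with at most about 9 N of horizontal force at the wrist. The clip snapped loose with the fork's crotch about 41 mm before the spindle axis, so I did not need the full stroke.
- I withdrew the fork straight back and laid it on the board. Then I lifted the clip by its red tab and set it down in the tray.

**Last checks**
- **Clip:** its middle is about 3 mm from the tray's middle.
- **Fork:** it looks flat, inside the board's outline, and close to where it started.
- **Brush and spatula:** by eye in the final pictures they are where they began, though the arm hid the brush's end from above. I took no measurement of them.
- **Robot:** the gripper was clear of everything.

**Readings that disagreed**
- The wrist-camera height of the spindle top came out up to 8 mm low, and the side camera was off by about 1 pixel. I set the clip grasp height from the side view, corrected against the spindle top.
- The clip sat slightly tilted once loose. It did not affect the grasp.

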